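# Knock stuck stone cores out of their liners and box them

## Task

Some of the clear liners clamped in the knock-out rack still have a stone core stuck in them: slide the blue catch tray between the guides, fully home under the hood, and then push every stuck core out of the far end of its liner with the rod so that it drops into the tray; do not touch a core with the gripper while it is in its liner. Once all the cores are in the tray, lay the rod back on its rubber mat, pull the tray out until it is wholly clear of the hood and leave it flat on the bench, and put the cores from it into the wooden sample box. Leave the bottle, the jar and the reddish dressing stick where they are.

Things in the scene. Friction and masses are not known exactly. Their poses are not given: they have to be found in the camera images.
- rack: Fixed knock-out rack: beige block 250 x 60 x 62 mm (y -35 to 25 mm) carrying four clear tubes (liners) side by side along y, axes at z 85 mm; over their middle a grey clamp bar with red-headed spring plungers, up to z 140 mm. Origin on the bench under the middle of the tubes; x across the tubes, y from their orange mouths (y -50 mm) to their white outlets (y +50 mm), z up.
- rack_stop (a point): The tray's stop: middle of the block's face on the outlet side, at bench height (rack x 0, y 25 mm). Axes as the rack's. Two aluminium guides, 30 mm high, run from it along y: inner faces at x -125 and +125 mm, to 110 mm from the stop, then flared out to 132 mm.
- hood_edge (a point): Middle of the lower outer edge of the green lip of the hood (rack x 0, y 126 mm, z 124 mm). The hood's clear roof (top z 144 mm) runs from there back over the outlets to rack y 16 mm; two green posts on the guides carry it at rack y 120 mm. Axes as the rack's.
- tray: Blue open catch tray, loose, 0.4 kg, 240 (x) x 130 (y) x 42 mm high, walls and floor 5 mm, yellow fin as handle on its +y side. Origin under its middle; z up. Starts outside the guides, plain -y side towards the hood. Home against the stop (5 mm play at each guide) its origin is at rack x 0, y 90 mm and the fin stands outside the hood; past rack y 191 mm it is clear of the hood.
- tray_grip (a point): Grip point on the tray's yellow fin, 27 mm above the bench and 105 mm from the tray's origin along its +y. The fin is 18 mm thick (x), 70 mm long (y, from the tray's wall at 65 mm to 135 mm) and its top is at 50 mm; clear on both sides.
- rod: Push rod, 0.32 kg: red oblong handle 36 (x) x 80 (y) x 44 mm (z) with a plain aluminium rod, 18 mm in diameter and 150 mm long, out of the middle of its +y end. Origin at the middle of the handle's underside; y points along the rod, z up. It lies on the rubber mat, rod roughly towards the rack, rod axis level.
- rod_grip (a point): Middle of the rod's red handle (22 mm above its underside), on the rod's axis; centre of mass lies about 27 mm ahead of it. Axes as the rod's.
- rod_tip (a point): Centre of the rod's flat free end, 190 mm from point rod_grip along the rod's y.
- mat: Black rubber parking mat for the rod, fixed, 140 (x) x 290 (y) x 3 mm. Origin under its middle.
- samplebox: Wooden sample box, fixed, open, 110 (x) x 230 (y) x 30 mm high, walls and floor 5 mm, split by three cross walls (26 mm high) into four compartments 100 mm (x) by 51 mm (y), centred at about y = -83, -28, 28, 83 mm; a compartment takes one core, lying along x or standing. Origin under its middle.
- liner0_mouth (a point): Centre of the orange-rimmed mouth of tube 0 (at x = -75 mm of the rack), on its axis; y points into the tube, along its axis. The outlet is 100 mm farther along y.
- core0_center (a point): Centre of a stone core, a cylinder 34 mm in diameter and 46 mm long (along its y), 0.08 to 0.14 kg, at first stuck half-way along tube 0 under a spring plunger; pushing it takes some 6 to 15 N at first, far less once past the plunger; it drops out when the pusher reaches the outlet, and may come to stand on end. None if this tube is empty.
- liner1_mouth (a point): Centre of the orange-rimmed mouth of tube 1 (at x = -25 mm of the rack), on its axis; y points into the tube, along its axis. The outlet is 100 mm farther along y.
- core1_center (a point): Centre of a stone core, a cylinder 34 mm in diameter and 46 mm long (along its y), 0.08 to 0.14 kg, at first stuck half-way along tube 1 under a spring plunger; pushing it takes some 6 to 15 N at first, far less once past the plunger; it drops out when the pusher reaches the outlet, and may come to stand on end. None if this tube is empty.
- liner2_mouth (a point): Centre of the orange-rimmed mouth of tube 2 (at x = 25 mm of the rack), on its axis; y points into the tube, along its axis. The outlet is 100 mm farther along y.
- core2_center (a point): Centre of a stone core, a cylinder 34 mm in diameter and 46 mm long (along its y), 0.08 to 0.14 kg, at first stuck half-way along tube 2 under a spring plunger; pushing it takes some 6 to 15 N at first, far less once past the plunger; it drops out when the pusher reaches the outlet, and may come to stand on end. None if this tube is empty.
- liner3_mouth (a point): Centre of the orange-rimmed mouth of tube 3 (at x = 75 mm of the rack), on its axis; y points into the tube, along its axis. The outlet is 100 mm farther along y.
- core3_center (a point): Centre of a stone core, a cylinder 34 mm in diameter and 46 mm long (along its y), 0.08 to 0.14 kg, at first stuck half-way along tube 3 under a spring plunger; pushing it takes some 6 to 15 N at first, far less once past the plunger; it drops out when the pusher reaches the outlet, and may come to stand on end. None if this tube is empty.
- coolant: Green bottle, 64 mm in diameter, 170 mm high; leave alone. Origin at its underside.
- polish: White jar, 70 mm in diameter, 80 mm high; leave alone. Origin at its underside.
- dresser: Reddish dressing stick, 90 x 25 x 25 mm; leave alone. Origin at its underside.
Mind the look-alikes: they are no part of the job. There is more than one size of the rod; the job needs the largest.

How it is judged:
By the outcome, as a careful person would: the job done as asked, in the order asked, and still so for the second after the job is handed in, with the robot touching nothing.
Of core0, core1, core2, core3 only 2 to 4 are there at a start; the rules pass over those that are not, and their reading is None.
At some moment in a run one of rod, tray may be knocked a few centimetres aside while the robot is not near it.
It also fails if it takes over 210 s, if anything falls off the work surface, if the arm or the gripper's body presses on something with over 40 N, if the wrist force passes 120 N, or if a joint passes its speed limit or range.

## Robot

A 6-joint arm with a two-finger parallel gripper is mounted at the origin on the work surface. World frame = base frame: x ahead of the robot, y to its left, z up, the work surface at z = 0. Lengths are in m, angles in rad, forces in N, time in s.
With the tool pointing down it reaches from about 0.35 to 0.775 m from the base axis. Payload 5.5 kg.
Tool frame: the origin (TCP) lies on the centre line of the jaws, within the pads' length; the fingertips stand ctrl.nose_length ahead of it and the grasp point (between the pads) lies 3 mm ahead of it (ctrl.nose_length is the distance from the TCP to the fingertips, in m); z points along the fingers, y is the line along which they close (so a half turn about z gives the same grasp; the last joint's range is limited). The gripper opens to 85 mm and grips with 20 to 120 N. Pads are 22 mm wide; open, the fingers measure 114 mm over their backs; the gripper's body (76 mm by 85 mm) begins 54 mm behind the grasp point. The pads swing forward as they close: fully open they stand 13 mm farther back than shut.
Start: joints at [1.199, 0.313, 0.046, 1.304, 0, 1.431], TCP at [0.132, 0.56, 0.253] pointing down, gripper open.
Joint ranges: [-2.76, 2.76], [-0.86, 1.69], [-1.03, 1.26], [-2.2, 2.34], [-1.47, 1.5], [-3.14, 3.14]. Speed limits (rad/s): [2.57, 2.57, 3.14, 3.14, 3.14, 3.14].

## Interface

Orientations are given as a rotation vector (axis times angle).
In Python, from workcell import ctrl gives the robot as it stands.
- The arm moves only by the tool carry_out, never from a script. Its argument "plan" is a list of rows, each a list of 3 entries, a list of its own where there are three numbers: the turn, a rotation vector about the tool's x, y, z in degrees, then the shift along the tool's x, y, z in mm, then the closure, from 0 (fully open) to 1 (shut). In form: [[[ax, ay, az], [dx, dy, dz], hand], ...]. A call has 1 to 10 rows; each row is the pose to reach, as a shift and turn from the pose commanded when the call began, along the tool's axes at that moment; what a row does not reach only later rows make up. A row lasts 1/10 s, in which the tool goes at most 50 mm and 8.59 degrees, less where a joint would pass 70% of its speed; a pose out of reach is approached as far as the arm can. A call with a gripper value outside its range is refused whole. The fingers move at their own pace and stop on an object; "force" is the grip in N (left out, the last holds). Time passes only in rows, so rows that repeat a pose let the fingers close. It gives the time, the measured TCP pose, the force, the opening and the grip force at its end, in the units of the state.
- ctrl.get_state(): the state, without advancing time (a new reading comes with each control period).
- ctrl.get_image(name): name is "scene" or "top" or "wrist"; returns (picture, depth): 384x512x3 uint8, red, green, blue; 384x512 float32, m along the optical axis (not along the pixel's ray), 0 where there is no reading.
- ctrl.get_calibration(name): a dict with "fx", "fy", "cx", "cy" (pixels), "k1" (the pictures are not rectified: a ray, as slopes to the right and down, at radius r is drawn at 1 + k1 r^2 times it, then the intrinsics apply), "R" (3x3) and "t" (3): a world point X has camera coordinates R X + t. Camera axes: x right, y down, z forward; pixel columns grow to the right and rows downward; lengths in m; the calibration is good to about 2 mm. A picture is of the moment at which its call begins: read the wrist's pose just before it. get_calibration takes no time and is no camera call; for the wrist camera it gives the pose at the moment of the call.
- ctrl.finish_job(): hands the job in; it is judged then, once.
The state is a dict: "time": time; "qpos": joint angles; "dq": joint speeds; "tau": joint torques, N m; "position": TCP position; "tcp_rot": TCP orientation; "wrist_force": force on the tool from outside, world axes, zero at the start; "wrist_torque": the same for the moment, N m; "gripper_width": finger opening in m; "grip_force": force on a finger pad.
Only numpy, scipy, OpenCV 4.12 (cv2) and the standard library are available. Lean on these libraries where they do the work, as an engineer would, in place of code of your own. Each camera call takes 0.05 s, during which the arm holds its last target. There are 200 camera calls.

## Working session

There is one attempt and no reset: what is moved stays moved. The work goes in short steps, Python scripts to look and compute and a tool call to move; the robot and the scene stay as the last step left them, time stands still between calls to the robot, and variables do not carry over. Pictures are saved under pics/ and viewed, at most 14 in all, crops included, and the job is handed in when it is done.

Besides the shell and the picture viewer there is one more tool, called after "Call:" as name(argument=value, ...), one argument or row to a line, values as JSON. carry_out: Moves the arm, as the interface text tells. Its arguments: {"type":"object","properties":{"plan":{"type":"array","items":{"type":"array"}},"force":{"type":"number"}},"required":["plan"]}

```bash
ls; mkdir -p pics
python3 - <<'E'
from workcell import ctrl
import cv2,numpy as np
for n in ["scene","top"]:
    im,d=ctrl.get_image(n); c=ctrl.get_calibration(n); np.savez(f'/tmp/{n}.npz',im=im,d=d,**c)
    cv2.imwrite(f'pics/{n}0.png',cv2.resize(im[:,:,::-1],(800,600)))
    print(n,c)
s=ctrl.get_state();print(s,ctrl.nose_length)
E
```

```text
pics
scene {'fx': 412.89774641590265, 'fy': 412.89774641590265, 'cx': 252.9522733217899, 'cy': 190.5689658743816, 'k1': -0.09593366086220215, 'R': array([[ 0.83250786,  0.55382759,  0.01434101],
       [ 0.34433133, -0.49696968, -0.79652814],
       [-0.43401221,  0.66805399, -0.60443136]]), 't': array([-0.33449934, -0.11849554,  1.6974508 ])}
top {'fx': 390.77046406076045, 'fy': 390.77046406076045, 'cx': 258.7357985181167, 'cy': 191.06824706065638, 'k1': -0.029647481734252492, 'R': array([[ 0.00912626, -0.99974148,  0.02082523],
       [-0.99893979, -0.01005474, -0.04492441],
       [ 0.04512219, -0.02039316, -0.9987733 ]]), 't': array([-0.08180483,  0.46075851,  1.09210365])}
{'time': 0.1, 'qpos': array([1.19937970e+00, 3.13973906e-01, 4.50554760e-02, 1.30362595e+00,
       8.76467854e-06, 1.43119705e+00]), 'dq': array([ 0.00205365, -0.00190884,  0.00090888,  0.00158199, -0.00101086,
       -0.00104114]), 'tau': array([ 2.42146110e-03, -4.81724167e+01,  2.99244457e+01,  1.27735839e-02,
       -1.63004484e-04, -1.57648350e-05]), 'position': array([0.13194732, 0.55919752, 0.2524552 ]), 'tcp_rot': array([-3.63270845e-01, -3.12006453e+00,  2.65282502e-03]), 'wrist_force': array([0.09577382, 0.87238878, 0.52617623]), 'wrist_torque': array([ 0.02087331,  0.00815248, -0.01560316]), 'grip_force': 0.0, 'gripper_width': 0.08540928624500539} 0.022
```

View pics/scene0.png

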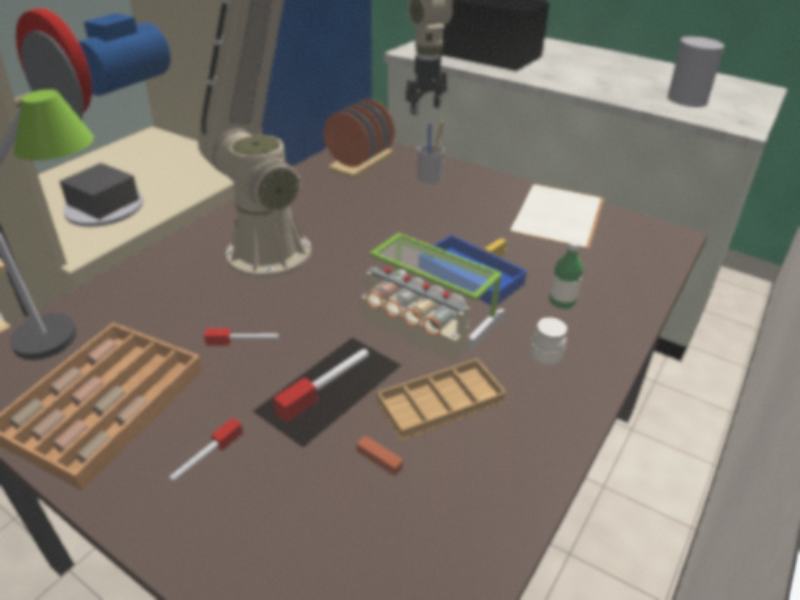

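View pics/top0.png

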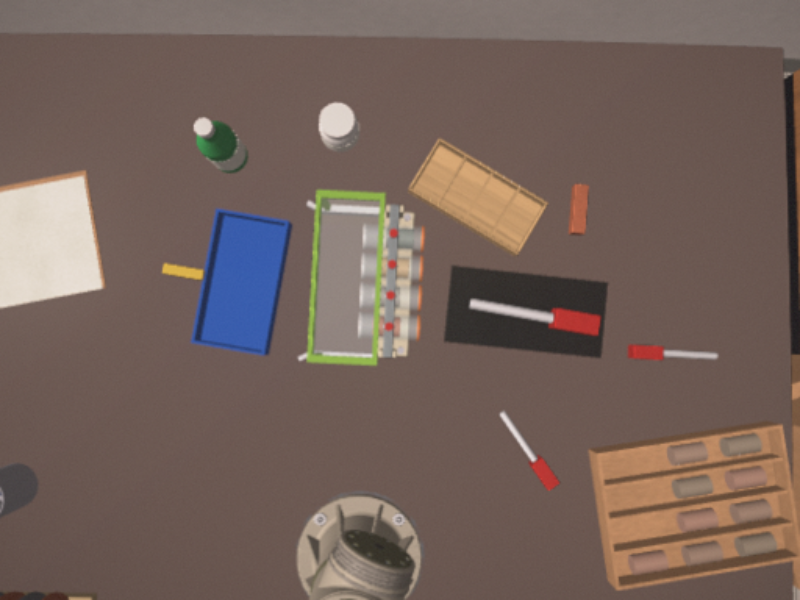

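The scene view shows the rack at about (420,300), tray behind it, rod on mat at (320,385), and sample box at (440,395). In the top view the tray is at (240,280) with its fin at (182,271). The hood is at (348,278), the rod handle at (575,320) with its tip at (472,304), and the sample box at (478,195). Tubes run along image rows 238–328.

```bash
cat > h.py <<'E'
import numpy as np,cv2
from scipy.spatial.transform import Rotation as Rot
def K(c): return np.array([[c['fx'],0,c['cx']],[0,c['fy'],c['cy']],[0,0,1.]])
def slopes(c,uv):
    return cv2.undistortPoints(np.float64(uv).reshape(-1,1,2),K(c),np.array([float(c['k1']),0,0,0])).reshape(-1,2)
def plane(c,uv,z):
    s=slopes(c,uv); R,t=np.array(c['R']),np.array(c['t']); o=-R.T@t
    d=np.c_[s,np.ones(len(s))]@R; return o+d*((z-o[2])/d[:,2])[:,None]
def dpts(c,uv,d):
    s=slopes(c,uv); P=np.c_[s,np.ones(len(s))]*np.asarray(d).reshape(-1,1); return (P-np.array(c['t']))@np.array(c['R'])
def proj(c,X):
    X=np.float64(X).reshape(-1,3); return cv2.projectPoints(X,cv2.Rodrigues(np.array(c['R']))[0],np.array(c['t']),K(c),np.array([float(c['k1']),0,0,0]))[0].reshape(-1,2)
def mask(im,lo,hi):
    return cv2.inRange(cv2.cvtColor(im,cv2.COLOR_RGB2HSV),np.array(lo),np.array(hi))
def blobs(m,amin=20):
    cs,_=cv2.findContours(m,cv2.RETR_EXTERNAL,cv2.CHAIN_APPROX_NONE)
    return sorted([c.reshape(-1,2) for c in cs if cv2.contourArea(c)>=amin],key=lambda c:-cv2.contourArea(c.reshape(-1,1,2)))
def rect(c,cont,z):
    P=plane(c,cont,z)[:,:2].astype(np.float32)*1000
    (x,y),(w,h),a=cv2.minAreaRect(P); 
    if w<h: w,h,a=h,w,a+90
    return np.round([x,y,w,h,(a+90)%180-90],1)  # angle of long side
def goal(s,p,down_yaw=None,R=None):
    """shift in tool axes (mm) to p and turn (deg)"""
    R0=Rot.from_rotvec(s['tcp_rot']); sh=R0.inv().apply(np.array(p)-s['position'])*1000
    tu=(R0.inv()*R).as_rotvec(degrees=True) if R is not None else None
    return np.round(sh,1),None if tu is None else np.round(tu,2)
E
python3 - <<'E'
from h import *
T=np.load('/tmp/top.npz'); im=T['im'];d=T['d']
def rep(n,m,z,amin=20):
    for b in blobs(m,amin)[:6]:
        uv=b.mean(0); mm=np.zeros_like(m); cv2.drawContours(mm,[b.reshape(-1,1,2)],-1,255,-1)
        v,u=np.nonzero((mm>0)&(d>0)); P=dpts(T,np.c_[u,v],d[v,u])
        print(n,len(b),'uv',uv.round(),rect(T,b,z),'z pct',(np.percentile(P[:,2],[5,50,95])*1000).round())
rep('blue',mask(im,(105,120,60),(125,255,255)),.042,300)
rep('yellow',mask(im,(18,140,120),(32,255,255)),.05)
rep('red',mask(im,(0,180,110),(6,255,255))|mask(im,(174,180,110),(180,255,255)),.047)
rep('green',mask(im,(35,120,90),(55,255,255)),.144)
rep('black',mask(im,(0,0,0),(180,255,50)),.003,800)
rep('orange',mask(im,(6,150,150),(17,255,255)),.1,5)
rep('wood',mask(im,(10,90,110),(22,200,255)),.03,800)
E
```

```text
blue 260 uv [154. 180.] [487.9 209.9 238.3 134.4  -9.2] z pct [ 2.  6. 43.]
yellow 58 uv [117. 173.] [503.9 310.5  70.1  17.8  80.3] z pct [47. 50. 53.]
red 81 uv [368. 206.] [ 423.3 -377.1   84.4   33.4   80.6] z pct [44. 48. 51.]
red 43 uv [348. 303.] [ 158.2 -322.8   52.9   21.9   36.1] z pct [28. 31. 34.]
red 52 uv [413. 225.] [ 370.4 -502.9   57.2   19.8   86.6] z pct [19. 31. 34.]
green 303 uv [221. 178.] [490.   19.2 274.1 109.2  -2.2] z pct [142. 145. 150.]
orange 26 uv [369. 124.] [ 637.7 -365.4   27.1    9.2    9.1] z pct [17. 25. 28.]
wood 604 uv [465. 310.] [ 1.579e+02 -5.988e+02  4.179e+02  3.883e+02 -3.000e-01] z pct [-1. 25. 45.]
wood 209 uv [306. 126.] [ 645.9 -206.1  231.3  115.7   59.5] z pct [ 2.  6. 31.]
```

```bash
cat >> h.py <<'E'
def down(yaw):
    """tool pointing down, tool y axis at world yaw (deg)"""
    a=np.radians(yaw); y=np.array([np.cos(a),np.sin(a),0]); z=np.array([0,0,-1.]); return Rot.from_matrix(np.c_[np.cross(y,z),y,z])
class RK:
    o=np.array([.4873,-.0517,0]); a=np.radians(-2.2)
def rack(p):
    c,s=np.cos(RK.a),np.sin(RK.a); p=np.array(p,float)
    return RK.o+np.array([c*p[0]-s*p[1],s*p[0]+c*p[1],p[2]])
E
python3 - <<'E'
from h import *
from workcell import ctrl
T=np.load('/tmp/top.npz');S=np.load('/tmp/scene.npz')
a=cv2.resize(T['im'][115:235,190:290],(400,480),interpolation=cv2.INTER_CUBIC)
b=cv2.resize(S['im'][145:225,220:340],(400,267),interpolation=cv2.INTER_CUBIC)
for x in(-.075,-.025,.025,.075):
    for (Y) in(-.05,.05):
        u=(proj(T,rack([x,Y,.085]))[0]-[190,115])*4; cv2.circle(a,tuple(int(q) for q in u),3,(255,0,255),-1)
        u=(proj(S,rack([x,Y,.085]))[0]-[220,145])*3.333; cv2.circle(b,tuple(int(q) for q in u),3,(255,0,255),-1)
o=np.zeros((480,800,3),np.uint8);o[:,:400]=a;o[:267,400:]=b
cv2.imwrite('pics/rack.png',o[:,:,::-1])
s=ctrl.get_state(); R=Rot.from_rotvec(s['tcp_rot']).as_matrix();print(R.round(2))
p=np.array([.5045,.312,.12]); 
for y in(-9.5,170.5): print(goal(s,p,R=down(y)))
E
```

```text
[[-0.97  0.23 -0.  ]
 [ 0.23  0.97 -0.  ]
 [ 0.   -0.   -1.  ]]
(array([-419.4, -154.8,  132.6]), array([-9.000e-02,  6.000e-02,  8.622e+01]))
(array([-419.4, -154.8,  132.6]), array([-6.000e-02, -9.000e-02, -9.378e+01]))
```

View pics/rack.png

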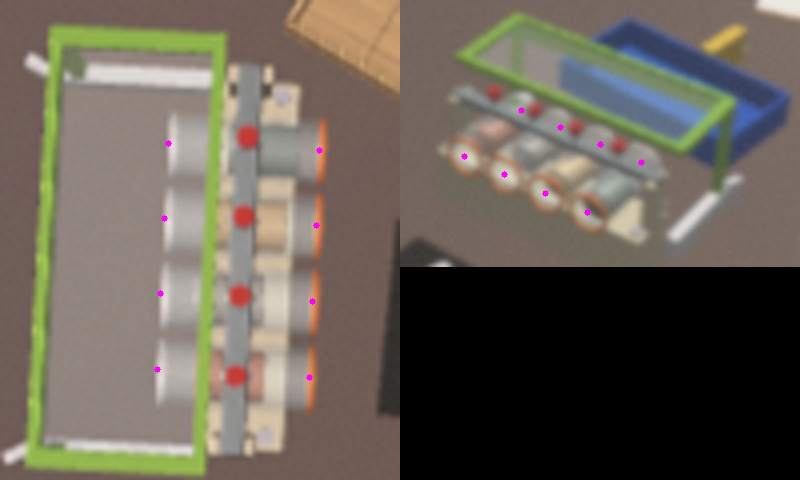

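The projected tube ends agree with the picture to within about 2 mm. Cores show in tube 0 (pink), tube 2 (tan) and tube 3 (grey), and tube 1 is unclear. I'll approach the fin first.

Call:
carry_out(
  plan=[
    [[0,0,20],[-60,-20,0],0],
    [[0,0,40],[-120,-45,10],0],
    [[0,0,60],[-180,-66,30],0],
    [[0,0,86.2],[-240,-90,50],0],
    [[0,0,86.2],[-300,-110,80],0],
    [[0,0,86.2],[-360,-133,100],0],
    [[0,0,86.2],[-419,-155,120],0],
    [[0,0,86.2],[-419,-155,120],0],
    [[0,0,86.2],[-419,-155,120],0],
    [[0,0,86.2],[-419,-155,120],0],
  ],
)

```text
time: 1.1
position: [0.507, 0.3092, 0.1308]
tcp_rot: [2.403, 2.023, -0.003]
wrist_force: [-0.8, 0.7, -0.6]
gripper_width: 0.0857
grip_force: 0.0
```

Run:
```python
from h import *
from workcell import ctrl
s=ctrl.get_state(); print(s['position'],s['qpos'])
T=ctrl.get_calibration('wrist'); im,d=ctrl.get_image('wrist'); cv2.imwrite('pics/w1.png',im[:,:,::-1])
for b in blobs(mask(im,(18,140,100),(32,255,255)),200)[:2]: print(rect(T,b,.05))
print(goal(s,[.5045,.312,.03],R=down(-9.5)))
im,d=ctrl.get_image('top');T=ctrl.get_calibration('top')
for b in blobs(mask(im,(105,120,60),(125,255,255)),300)[:2]: print(rect(T,b,.042))
```

```text
[0.50697622 0.3092385  0.13083954] [ 4.13040395e-01  4.12184847e-01 -1.17007727e-01  1.04352420e+00
 -9.53235845e-04  2.15555126e+00]
[505.5 314.3  76.2  18.4  81.6]
(array([  2.5,  -2.8, 100.8]), array([-0.06,  0.11, -0.34]))
[487.9 209.8 238.3 134.6  -9.2]
```

Call:
carry_out(
  plan=[
    [[0,0,0],[2,-2,40],0],
    [[0,0,0],[2,-2,75],0],
    [[0,0,0],[2,-2,99],0],
    [[0,0,0],[2,-2,99],0],
    [[0,0,0],[2,-2,99],0.6],
    [[0,0,0],[2,-2,99],1],
    [[0,0,0],[2,-2,99],1],
    [[0,0,0],[2,-2,99],1],
    [[0,0,0],[2,-2,99],1],
    [[0,0,0],[2,-2,99],1],
  ],
  force=60,
)

```text
time: 2.2
position: [0.5037, 0.3152, 0.0356]
tcp_rot: [2.392, 2.036, 0.004]
wrist_force: [-0.5, 0.6, 6.4]
gripper_width: 0.0174
grip_force: 59.6
```

Run:
```python
from h import *
from workcell import ctrl
s=ctrl.get_state(); print(s['position'],s['gripper_width'],s['grip_force'])
for y in(.29,.25,.20,.197,.195): 
    p=rack([0,y,.031]); print(y,p,goal(s,p,R=down(-2.2)))
```

```text
[0.5036759  0.31524898 0.03562797] 0.01736003848799742 59.562435150146484
0.29 [0.49843246 0.23808625 0.031     ] (array([-77. ,   7.2,   4.5]), array([ 0.13, -0.08, -7.  ]))
0.25 [0.49689695 0.19811573 0.031     ] (array([-116.7,   12. ,    4.5]), array([ 0.13, -0.08, -7.  ]))
0.2 [0.49497756 0.14815258 0.031     ] (array([-166.3,   18.1,    4.4]), array([ 0.13, -0.08, -7.  ]))
0.197 [0.4948624  0.14515479 0.031     ] (array([-169.3,   18.5,    4.4]), array([ 0.13, -0.08, -7.  ]))
0.195 [0.49478562 0.14315627 0.031     ] (array([-171.3,   18.7,    4.4]), array([ 0.13, -0.08, -7.  ]))
```

Call:
carry_out(
  plan=[
    [[0,0,-2],[0,0,-3],1],
    [[0,0,-4],[-4,1,-3],1],
    [[0,0,-6],[-10,1,-3],1],
    [[0,0,-7],[-20,2,-3],1],
    [[0,0,-7],[-30,3,-3],1],
    [[0,0,-7],[-37,3,-3],1],
    [[0,0,-7],[-37,3,-3],1],
  ],
)

```text
time: 2.9
position: [0.4991, 0.2768, 0.0369]
tcp_rot: [-2.265, -2.176, 0.002]
wrist_force: [-0.2, -0.9, -3.7]
gripper_width: 0.0172
grip_force: 58.6
```

Run:
```python
from h import *
from workcell import ctrl
s=ctrl.get_state(); print(s['position'],s['gripper_width'],s['wrist_force'])
for y in(.29,.25,.20,.195): 
    p=rack([0,y,.031]); print(y,p,goal(s,p,R=down(-2.2)))
im,d=ctrl.get_image('top');T=ctrl.get_calibration('top')
for b in blobs(mask(im,(105,120,60),(125,255,255)),300)[:2]: print(rect(T,b,.042))
print(rack([0,.105+.125,0]))
cv2.imwrite('pics/t2.png',im[:,:,::-1])
```

```text
[0.4990894  0.27678282 0.03692767] 0.017217353065157353 [-0.20644748 -0.92850747 -3.67451524]
0.29 [0.49843246 0.23808625 0.031     ] (array([-38.7,   0.9,   5.9]), array([-0.08,  0.02, -0.12]))
0.25 [0.49689695 0.19811573 0.031     ] (array([-78.7,   1. ,   6. ]), array([-0.08,  0.02, -0.12]))
0.2 [0.49497756 0.14815258 0.031     ] (array([-128.7,    1.1,    6. ]), array([-0.08,  0.02, -0.12]))
0.195 [0.49478562 0.14315627 0.031     ] (array([-133.7,    1.1,    6. ]), array([-0.08,  0.02, -0.12]))
[494.9 171.3 238.5 132.8  -2.1]
[0.4961292  0.17813047 0.        ]
```

Call:
carry_out(
  plan=[
    [[0,0,0],[-15,1,1],1],
    [[0,0,0],[-35,1,1],1],
    [[0,0,0],[-55,1,1],1],
    [[0,0,0],[-75,1,1],1],
    [[0,0,0],[-95,1,1],1],
    [[0,0,0],[-110,1,1],1],
    [[0,0,0],[-120,1,1],1],
    [[0,0,0],[-127,1,1],1],
    [[0,0,0],[-130,1,1],1],
    [[0,0,0],[-132,1,1],1],
  ],
)

```text
time: 3.95
position: [0.4957, 0.146, 0.0363]
tcp_rot: [-2.264, -2.178, -0.001]
wrist_force: [0.3, -0.6, -2.8]
gripper_width: 0.0174
grip_force: 58.6
```

Run:
```python
from h import *
from workcell import ctrl
s=ctrl.get_state(); print(s['position'],s['gripper_width'],s['wrist_force'])
p=rack([0,.195,.031]); print(p,goal(s,p,R=down(-2.2)))
```

```text
[0.49567978 0.14598566 0.03633253] 0.017391688553423455 [ 0.31546332 -0.55991015 -2.81253243]
[0.49478562 0.14315627 0.031     ] (array([-2.9, -0.8,  5.3]), array([ 0.01, -0.02, -0.02]))
```

Call:
carry_out(
  plan=[
    [[0,0,0],[-1,-1,0],1],
    [[0,0,0],[-3,-1,0],1],
    [[0,0,0],[-5,-1,0],1],
    [[0,0,0],[-7,-1,0],1],
    [[0,0,0],[-7,-1,0],1],
  ],
)

```text
time: 4.45
position: [0.495, 0.1408, 0.0367]
tcp_rot: [-2.262, -2.177, -0.007]
wrist_force: [0.3, 8.1, -4.2]
gripper_width: 0.0171
grip_force: 58.9
```

Call:
carry_out(
  plan=[
    [[0,0,0],[-3,0,0],1],
    [[0,0,0],[-3,0,0],1],
  ],
)

```text
time: 4.65
position: [0.495, 0.1408, 0.0372]
tcp_rot: [-2.257, -2.176, -0.014]
wrist_force: [-0.3, 20.4, -1.1]
gripper_width: 0.0174
grip_force: 59.1
```

Call:
carry_out(
  plan=[
    [[0,0,0],[4,0,0],1],
    [[0,0,0],[4,0,0],0.3],
    [[0,0,0],[4,0,0],0],
    [[0,0,0],[4,0,0],0],
    [[0,0,0],[4,0,0],0],
    [[0,0,0],[4,0,-30],0],
    [[0,0,0],[4,0,-70],0],
    [[0,0,0],[4,0,-115],0],
    [[0,0,0],[4,0,-160],0],
    [[0,0,0],[4,0,-190],0],
  ],
)

```text
time: 5.65
position: [0.4952, 0.1397, 0.2299]
tcp_rot: [2.263, 2.176, 0.005]
wrist_force: [0.5, -0.7, -0.3]
gripper_width: 0.0855
grip_force: 0.0
```

Run:
```python
from h import *
from workcell import ctrl
s=ctrl.get_state(); print(s['position'],s['gripper_width'],s['wrist_force'])
im,d=ctrl.get_image('top');T=ctrl.get_calibration('top')
for b in blobs(mask(im,(18,140,100),(32,255,255)),50)[:2]: print('fin',rect(T,b,.05))
for b in blobs(mask(im,(0,180,110),(6,255,255))|mask(im,(174,180,110),(180,255,255)),60)[:1]: print('handle',rect(T,b,.047))
m=mask(im,(0,0,110),(180,60,255)); m[:,:295]=0;m[:170]=0;m[250:]=0;m[:,400:]=0
for b in blobs(m,50)[:2]: print('rod',b.mean(0),rect(T,b,.03),)
print(rack([0,.190,.05]))
cv2.imwrite('pics/t3.png',cv2.resize(im[:,:,::-1],(800,600)))
```

```text
[0.49521827 0.1396925  0.22985309] 0.08551431793842829 [ 0.45317055 -0.70653013 -0.330253  ]
fin [493.3 138.   70.4  18.9  87.7]
handle [ 424.1 -375.9   87.1   35.1   80.6]
rod [326.52631579 198.35964912] [ 442.1 -266.9  150.8   18.5   80.3]
[0.49459368 0.13815995 0.05      ]
```

View pics/t3.png

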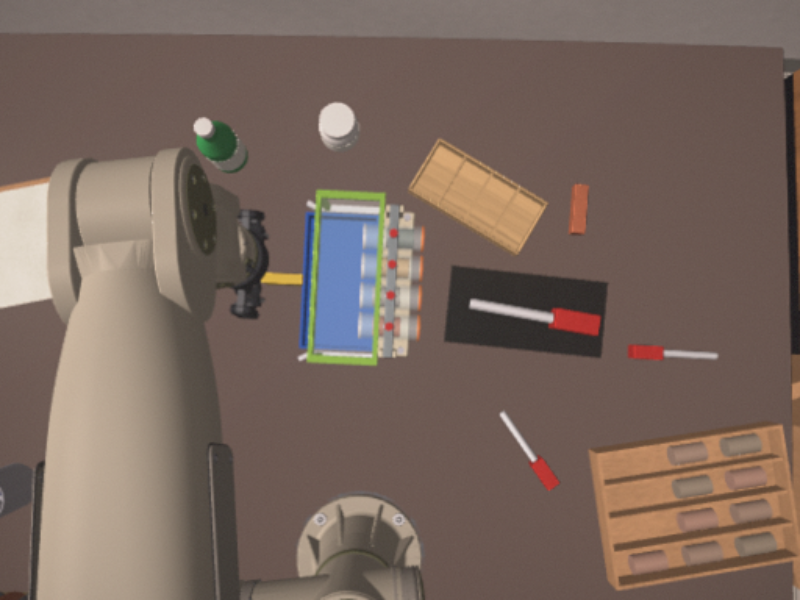

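The tray is home: the fin centre is at the predicted point, at (280,278) in the image. The rod is still on its mat with the handle at (575,320). I'll go over the rack to the rod handle.

Call:
carry_out(
  plan=[
    [[0,0,0],[-30,-3,0],0],
    [[0,0,0],[-80,-8,0],0],
    [[0,0,0],[-130,-13,0],0],
    [[0,0,0],[-180,-18,0],0],
    [[0,0,0],[-230,-23,0],0],
    [[0,0,0],[-280,-28,0],0],
    [[0,0,0],[-330,-33,0],0],
    [[0,0,3],[-380,-38,0],0],
    [[0,0,7.3],[-430,-45,0],0],
    [[0,0,7.3],[-470,-49,20],0],
  ],
)

```text
time: 6.7
position: [0.4272, -0.3319, 0.2083]
tcp_rot: [2.397, 2.022, 0.0]
wrist_force: [1.0, -0.1, 0.6]
gripper_width: 0.0856
grip_force: 0.0
```

Run:
```python
from h import *
from workcell import ctrl
s=ctrl.get_state(); print(s['position'],s['qpos'])
print(goal(s,[.4237,-.3765,.030],R=down(-9.5)))
im,d=ctrl.get_image('wrist');T=ctrl.get_calibration('wrist')
for b in blobs(mask(im,(0,180,90),(6,255,255))|mask(im,(174,180,90),(180,255,255)),60)[:2]: print('handle',rect(T,b,.047))
cv2.imwrite('pics/w2.png',im[:,:,::-1])
im,d=ctrl.get_image('top');T=ctrl.get_calibration('top')
for b in blobs(mask(im,(0,180,110),(6,255,255))|mask(im,(174,180,110),(180,255,255)),60)[:1]: print('handle',rect(T,b,.047))
```

```text
[ 0.42723132 -0.33188367  0.20834573] [-8.08708507e-01  2.60514179e-01 -1.36753442e-01  1.16783413e+00
 -3.09350068e-04  9.31613651e-01]
(array([-43.9,   3.3, 178.5]), array([ 0.25,  0.21, -0.21]))
handle [ 422.4 -378.1   86.7   35.9   80.4]
handle [ 181.5 -325.2   69.1   29.4   35. ]
handle [ 426.1 -358.7   47.8   32.8   81.8]
```

Call:
carry_out(
  plan=[
    [[0,0,0],[-44,3,40],0],
    [[0,0,0],[-44,3,90],0],
    [[0,0,0],[-44,3,135],0],
    [[0,0,0],[-44,3,160],0],
    [[0,0,0],[-44,3,176],0],
    [[0,0,0],[-44,3,176],0.3],
    [[0,0,0],[-44,3,176],1],
    [[0,0,0],[-44,3,176],1],
    [[0,0,0],[-44,3,176],1],
    [[0,0,0],[-44,3,176],1],
  ],
  force=110,
)

```text
time: 7.8
position: [0.424, -0.3728, 0.0323]
tcp_rot: [2.395, 2.027, 0.0]
wrist_force: [0.8, 0.7, 7.8]
gripper_width: 0.0352
grip_force: 110.3
```

Call:
carry_out(
  plan=[
    [[0,0,0],[0,0,0],1],
    [[0,0,0],[0,0,0],1],
    [[0,0,0],[0,0,-10],1],
    [[0,0,0],[0,0,-20],1],
    [[0,0,0],[0,0,-30],1],
    [[0,0,0],[0,0,-45],1],
    [[0,0,0],[0,0,-60],1],
    [[0,0,0],[0,0,-60],1],
  ],
)

```text
time: 8.6
position: [0.4239, -0.3729, 0.0928]
tcp_rot: [2.395, 2.027, 0.0]
wrist_force: [0.7, -0.9, -4.6]
gripper_width: 0.0349
grip_force: 109.8
```

```bash
cat > rod.py <<'E'
from h import *
from workcell import ctrl
def look(save=None):
    s=ctrl.get_state(); 
    im,d=ctrl.get_image('top');T=ctrl.get_calibration('top')
    z=s['position'][2]-.003
    g=proj(T,s['position'])[0]
    # rod: grey bright pixels with depth near rod top
    v,u=np.nonzero(d>0); P=dpts(T,np.c_[u,v],d[v,u]); hsv=cv2.cvtColor(im,cv2.COLOR_RGB2HSV)[v,u]
    R=Rot.from_rotvec(s['tcp_rot']).as_matrix(); q=(P-s['position'])@R
    k=(hsv[:,1]<70)&(hsv[:,2]>100)&(q[:,0]>.06)&(q[:,0]<.2)&(abs(q[:,1])<.03)&(abs(q[:,2])<.03)
    print('pos',s['position'].round(4),'f',s['wrist_force'].round(1),'w',round(s['gripper_width'],4),'n',k.sum())
    if k.sum()>20:
        a=np.polyfit(q[k,0],q[k,1],1);b=np.polyfit(q[k,0],q[k,2],1)
        print('rod in tool: yaw slope',a.round(4),'z slope',b.round(4),'xmax',q[k,0].max())
    if save: cv2.imwrite(save,cv2.resize(im[:,:,::-1],(800,600)))
    return s
E
python3 -c "
from rod import *
s=look('pics/t4.png')
for y in(-.27,):
  for x in(-.075,-.025,.025,.075): print(x,goal(s,rack([x,y,.088]),R=down(-2.2)))"
```

```text
pos [ 0.4239 -0.3729  0.0928] f [ 0.7 -0.9 -4.6] w 0.0349 n 302
rod in tool: yaw slope [ 0.0043 -0.0017] z slope [-0.0024 -0.0001] xmax 0.1817823031980791
-0.075 (array([ 49.9, -30.6,   4.6]), array([ 0.17,  0.16, -7.32]))
-0.025 (array([56.3, 19. ,  4.7]), array([ 0.17,  0.16, -7.32]))
0.025 (array([62.7, 68.6,  4.9]), array([ 0.17,  0.16, -7.32]))
0.075 (array([ 69. , 118.2,   5. ]), array([ 0.17,  0.16, -7.32]))
```

View pics/t4.png

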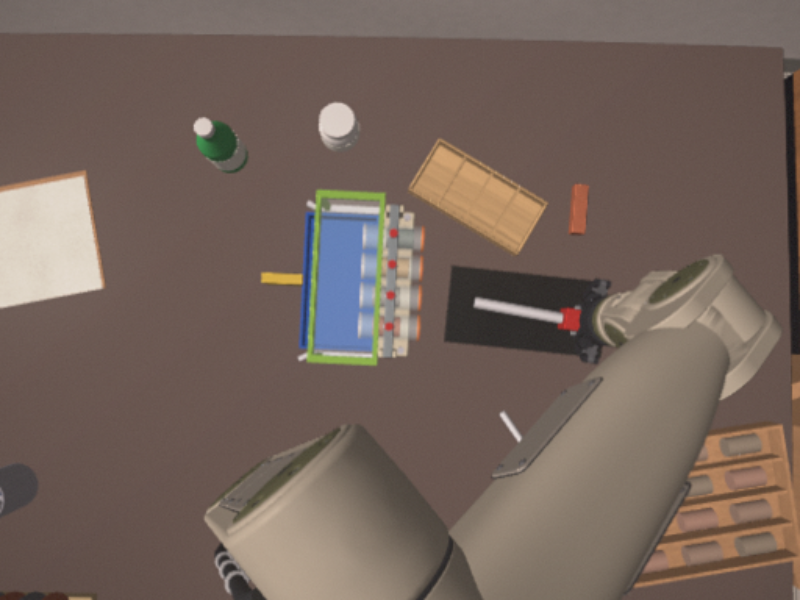

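The rod is held level and straight, with its tip at (476,302) in the image. Next I'll line up with tube 0.

Call:
carry_out(
  plan=[
    [[0,0,-3],[15,-10,0],1],
    [[0,0,-6],[30,-20,0],1],
    [[0,0,-7.3],[45,-29,0],1],
    [[0,0,-7.3],[50,-30,0],1],
    [[0,0,-7.3],[50,-30,0],1],
    [[0,0,-7.3],[50,-30,0],1],
  ],
)

```text
time: 9.25
position: [0.4021, -0.3182, 0.0903]
tcp_rot: [2.264, 2.177, -0.0]
wrist_force: [0.0, -0.6, -2.5]
gripper_width: 0.0352
grip_force: 110.1
```

Run:
```python
from rod import *
s=look()
print(goal(s,rack([-.075,-.24,.0925]),R=down(-2.2)))
# mouths: orange pixels w/ depth
im,d=ctrl.get_image('top');T=ctrl.get_calibration('top')
m=mask(im,(4,110,130),(17,255,255)); v,u=np.nonzero((m>0)&(d>0)); P=dpts(T,np.c_[u,v],d[v,u])
c,sn=np.cos(RK.a),np.sin(RK.a); q=P-RK.o; q=np.c_[c*q[:,0]+sn*q[:,1],-sn*q[:,0]+c*q[:,1],q[:,2]]
for x in(-.075,-.025,.025,.075):
    k=(abs(q[:,0]-x)<.024)&(abs(q[:,1]+.05)<.012)&(q[:,2]>.06); print(x,k.sum(),q[k].mean(0).round(4),q[k][:,0].min().round(4),q[k][:,0].max().round(4))
im,d=ctrl.get_image('wrist'); cv2.imwrite('pics/w3.png',im[:,:,::-1])
```

```text
pos [ 0.4021 -0.3182  0.0903] f [ 0.  -0.6 -2.5] w 0.0352 n 298
rod in tool: yaw slope [ 0.0033 -0.0013] z slope [-0.0015 -0.0004] xmax 0.181304790970502
(array([29.5, -0.1, -2.3]), array([ 0.04,  0.05, -0.04]))
-0.075 23 [-0.072  -0.0492  0.1031] -0.095 -0.056
-0.025 16 [-0.0263 -0.0488  0.1027] -0.0456 -0.0061
0.025 17 [ 0.022  -0.0491  0.1025] 0.0038 0.0436
0.075 17 [ 0.071  -0.0491  0.103 ] 0.0538 0.0938
```

View pics/w3.png

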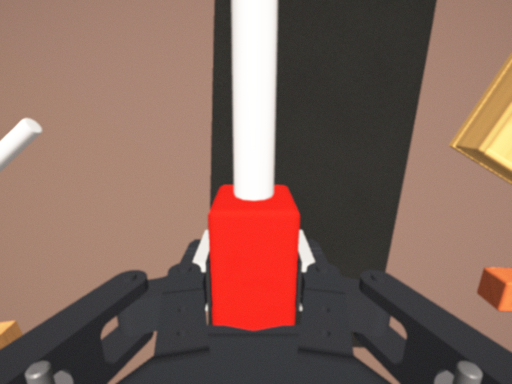

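The wrist view shows the handle centred between the jaws at (254,255) and the rod straight ahead. I'll enter tube 0.

Call:
carry_out(
  plan=[
    [[0,0,0],[0,-1,-2],1],
    [[0,0,0],[10,-1,-2],1],
    [[0,0,0],[20,-1,-2],1],
    [[0,0,0],[30,-1,-2],1],
    [[0,0,0],[40,-1,-2],1],
    [[0,0,0],[48,-1,-2],1],
    [[0,0,0],[48,-1,-2],1],
  ],
)

```text
time: 10.1
position: [0.4021, -0.2678, 0.0922]
tcp_rot: [-2.262, -2.179, -0.0]
wrist_force: [-0.1, -0.5, -3.7]
gripper_width: 0.035
grip_force: 110.1
```

Call:
carry_out(
  plan=[
    [[0,0,0],[5,0,0],1],
    [[0,0,0],[10,0,0],1],
    [[0,0,0],[15,0,0],1],
    [[0,0,0],[20,0,0],1],
    [[0,0,0],[25,0,0],1],
    [[0,0,0],[30,0,0],1],
  ],
)

```text
time: 10.7
position: [0.4042, -0.2441, 0.0937]
tcp_rot: [2.259, 2.172, -0.012]
wrist_force: [-5.1, -15.7, 0.6]
gripper_width: 0.0347
grip_force: 110.2
```

Call:
carry_out(
  plan=[
    [[0,0,0],[5,0,0],1],
    [[0,0,0],[10,0,0],1],
    [[0,0,0],[15,0,0],1],
    [[0,0,0],[20,0,0],1],
    [[0,0,0],[25,0,0],1],
    [[0,0,0],[30,0,0],1],
  ],
)

```text
time: 11.3
position: [0.4047, -0.2093, 0.0923]
tcp_rot: [2.265, 2.177, 0.001]
wrist_force: [0.0, -0.5, -3.7]
gripper_width: 0.0347
grip_force: 110.0
```

Run:
```python
from rod import *
s=look('pics/t5.png')
print(goal(s,rack([-.076,-.129,.0925]),R=down(-2.2)))
```

```text
pos [ 0.4047 -0.2093  0.0923] f [ 0.  -0.5 -3.7] w 0.0347 n 535
rod in tool: yaw slope [ 0.0209 -0.0026] z slope [-0.1383  0.0112] xmax 0.17699082810093522
(array([31.6,  0.5, -0.2]), array([ 0.02, -0.01, -0.06]))
```

Call:
carry_out(
  plan=[
    [[0,0,0],[6,0,0],1],
    [[0,0,0],[12,0,0],1],
    [[0,0,0],[18,0,0],1],
    [[0,0,0],[24,0,0],1],
    [[0,0,0],[29,0,0],1],
    [[0,0,0],[33,0,0],1],
    [[0,0,0],[33,0,0],1],
    [[0,0,0],[33,0,0],1],
  ],
)

```text
time: 12.15
position: [0.406, -0.1764, 0.0923]
tcp_rot: [2.264, 2.178, 0.0]
wrist_force: [0.2, 1.4, -3.6]
gripper_width: 0.035
grip_force: 110.0
```

Run:
```python
from rod import *
s=look()
im,d=ctrl.get_image('top')
cv2.imwrite('pics/t6.png',cv2.resize(im[115:235,190:290,::-1],(500,600),interpolation=cv2.INTER_CUBIC))
```

```text
pos [ 0.406  -0.1764  0.0923] f [ 0.2  1.4 -3.6] w 0.035 n 448
rod in tool: yaw slope [ 0.0207 -0.0017] z slope [-0.1373  0.0065] xmax 0.14407595538390452
```

View pics/t6.png

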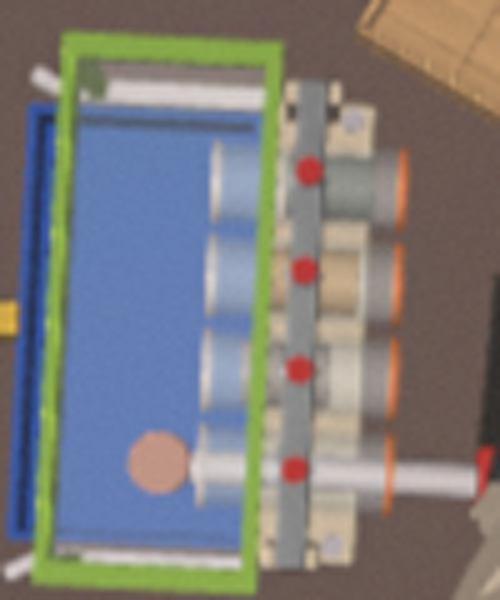

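The pink core from tube 0 is out and stands in the tray at (158,462). Tubes 2 and 3 show cores, and tube 1 has something greyish under the clamp. Withdrawing and moving to tube 1.

Call:
carry_out(
  plan=[
    [[0,0,0],[-20,0,0],1],
    [[0,0,0],[-45,0,0],1],
    [[0,0,0],[-75,0,0],1],
    [[0,0,0],[-105,0,0],1],
    [[0,0,0],[-130,0,0],1],
    [[0,0,0],[-140,0,0],1],
    [[0,0,0],[-140,20,0],1],
    [[0,0,0],[-140,40,0],1],
    [[0,0,0],[-140,50,0],1],
    [[0,0,0],[-140,50,0],1],
  ],
)

```text
time: 13.25
position: [0.4514, -0.318, 0.0921]
tcp_rot: [2.262, 2.18, 0.0]
wrist_force: [-0.6, 0.1, -3.5]
gripper_width: 0.0348
grip_force: 110.5
```

Run:
```python
from rod import *
s=look()
print(goal(s,rack([-.026,-.22,.0925]),R=down(-2.2)))
```

```text
pos [ 0.4514 -0.318   0.0921] f [-0.6  0.1 -3.5] w 0.0348 n 303
rod in tool: yaw slope [-0.0018 -0.001 ] z slope [ 0.0025 -0.001 ] xmax 0.18183269989227446
(array([47.5, -0.3, -0.4]), array([ 0.01, -0.01,  0.06]))
```

Call:
carry_out(
  plan=[
    [[0,0,0],[10,0,0],1],
    [[0,0,0],[20,0,0],1],
    [[0,0,0],[30,0,0],1],
    [[0,0,0],[40,0,0],1],
    [[0,0,0],[48,0,0],1],
    [[0,0,0],[54,0,0],1],
    [[0,0,0],[60,0,0],1],
    [[0,0,0],[66,0,0],1],
    [[0,0,0],[72,0,0],1],
    [[0,0,0],[78,0,0],1],
  ],
)

```text
time: 14.3
position: [0.4542, -0.2444, 0.0935]
tcp_rot: [2.26, 2.172, -0.01]
wrist_force: [-4.4, -17.0, -1.3]
gripper_width: 0.0348
grip_force: 110.7
```

Call:
carry_out(
  plan=[
    [[0,0,0],[6,0,0],1],
    [[0,0,0],[12,0,0],1],
    [[0,0,0],[18,0,0],1],
    [[0,0,0],[24,0,0],1],
    [[0,0,0],[30,0,0],1],
    [[0,0,0],[36,0,0],1],
    [[0,0,0],[42,0,0],1],
    [[0,0,0],[48,0,0],1],
    [[0,0,0],[54,0,0],1],
    [[0,0,0],[62,0,0],1],
  ],
)

```text
time: 15.3
position: [0.4559, -0.1778, 0.0922]
tcp_rot: [-2.264, -2.178, -0.0]
wrist_force: [-0.0, 0.8, -3.6]
gripper_width: 0.035
grip_force: 110.4
```

Call:
carry_out(
  plan=[
    [[0,0,0],[0,0,0],1],
    [[0,0,0],[0,0,0],1],
    [[0,0,0],[0,0,0],1],
  ],
)

```text
time: 15.6
position: [0.4561, -0.1785, 0.0923]
tcp_rot: [2.264, 2.178, 0.0]
wrist_force: [-0.2, 1.0, -3.3]
gripper_width: 0.0348
grip_force: 110.4
```

Run:
```python
from rod import *
s=look()
print(goal(s,rack([-.026,-.129,.0925]),R=down(-2.2)))
im,d=ctrl.get_image('top')
cv2.imwrite('pics/t7.png',cv2.resize(im[115:235,190:290,::-1],(500,600),interpolation=cv2.INTER_CUBIC))
```

```text
pos [ 0.4561 -0.1785  0.0923] f [-0.2  1.  -3.3] w 0.0348 n 439
rod in tool: yaw slope [ 0.0135 -0.0013] z slope [-0.1279  0.0047] xmax 0.14394513860989996
(array([-1.1,  0.3, -0.2]), array([ 0.01,  0.01, -0.02]))
```

View pics/t7.png

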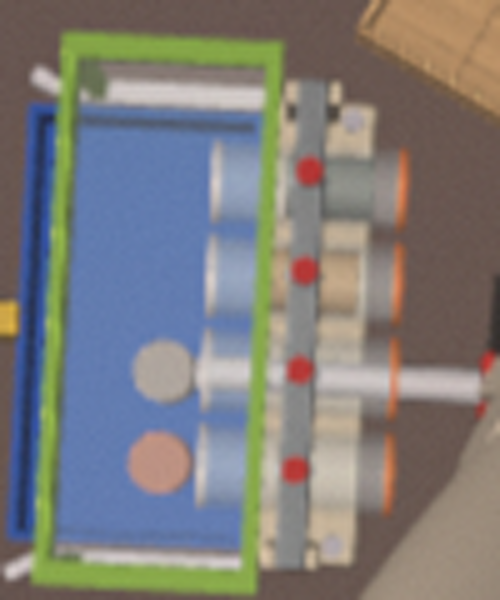

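Tube 1 did hold a grey core. It now stands in the tray at (163,371), beside the pink one. On to tube 2.

Call:
carry_out(
  plan=[
    [[0,0,0],[-20,0,0],1],
    [[0,0,0],[-45,0,0],1],
    [[0,0,0],[-75,0,0],1],
    [[0,0,0],[-105,0,0],1],
    [[0,0,0],[-130,0,0],1],
    [[0,0,0],[-140,0,0],1],
    [[0,0,0],[-140,20,0],1],
    [[0,0,0],[-140,40,0],1],
    [[0,0,0],[-140,50,0],1],
    [[0,0,0],[-140,50,0],1],
  ],
)

```text
time: 16.7
position: [0.5014, -0.3199, 0.092]
tcp_rot: [2.263, 2.179, 0.0]
wrist_force: [-0.5, 0.2, -4.2]
gripper_width: 0.0348
grip_force: 110.7
```

Run:
```python
from rod import *
s=look()
print(goal(s,rack([.024,-.129,.0925]),R=down(-2.2)))
```

```text
pos [ 0.5014 -0.3199  0.092 ] f [-0.5  0.2 -4.2] w 0.0348 n 300
rod in tool: yaw slope [-0.001  -0.0014] z slope [-0.0001 -0.0002] xmax 0.1813938504241539
(array([138.5,  -0.3,  -0.4]), array([ 0.01, -0.01,  0.05]))
```

Call:
carry_out(
  plan=[
    [[0,0,0],[10,0,0],1],
    [[0,0,0],[20,0,0],1],
    [[0,0,0],[30,0,0],1],
    [[0,0,0],[40,0,0],1],
    [[0,0,0],[48,0,0],1],
    [[0,0,0],[54,0,0],1],
    [[0,0,0],[60,0,0],1],
    [[0,0,0],[66,0,0],1],
    [[0,0,0],[72,0,0],1],
    [[0,0,0],[78,0,0],1],
  ],
)

```text
time: 17.75
position: [0.5038, -0.2472, 0.0937]
tcp_rot: [2.26, 2.171, -0.011]
wrist_force: [-4.6, -14.9, -1.3]
gripper_width: 0.0344
grip_force: 111.0
```

Call:
carry_out(
  plan=[
    [[0,0,0],[6,0,0],1],
    [[0,0,0],[12,0,0],1],
    [[0,0,0],[18,0,0],1],
    [[0,0,0],[24,0,0],1],
    [[0,0,0],[30,0,0],1],
    [[0,0,0],[36,0,0],1],
    [[0,0,0],[42,0,0],1],
    [[0,0,0],[48,0,0],1],
    [[0,0,0],[54,0,0],1],
    [[0,0,0],[62,0,0],1],
  ],
)

```text
time: 18.75
position: [0.5058, -0.1796, 0.0921]
tcp_rot: [-2.264, -2.178, -0.0]
wrist_force: [0.5, 0.6, -4.2]
gripper_width: 0.0346
grip_force: 110.7
```

Call:
carry_out(
  plan=[
    [[0,0,0],[0,0,0],1],
    [[0,0,0],[0,0,0],1],
    [[0,0,0],[0,0,0],1],
  ],
)

```text
time: 19.05
position: [0.506, -0.1805, 0.0923]
tcp_rot: [2.264, 2.178, 0.0]
wrist_force: [0.2, -0.0, -3.2]
gripper_width: 0.0349
grip_force: 110.7
```

Call:
carry_out(
  plan=[
    [[0,0,0],[-20,0,0],1],
    [[0,0,0],[-45,0,0],1],
    [[0,0,0],[-75,0,0],1],
    [[0,0,0],[-105,0,0],1],
    [[0,0,0],[-130,0,0],1],
    [[0,0,0],[-140,0,0],1],
    [[0,0,0],[-140,20,0],1],
    [[0,0,0],[-140,40,0],1],
    [[0,0,0],[-140,50,0],1],
    [[0,0,0],[-140,50,0],1],
  ],
)

```text
time: 20.05
position: [0.5514, -0.3218, 0.0919]
tcp_rot: [2.263, 2.179, 0.0]
wrist_force: [-0.1, -0.6, -3.3]
gripper_width: 0.0347
grip_force: 110.9
```

Run:
```python
from rod import *
s=look()
print(goal(s,rack([.074,-.129,.0925]),R=down(-2.2)))
im,d=ctrl.get_image('top')
cv2.imwrite('pics/t8.png',cv2.resize(im[115:235,190:290,::-1],(500,600),interpolation=cv2.INTER_CUBIC))
```

```text
pos [ 0.5514 -0.3218  0.0919] f [-0.1 -0.6 -3.3] w 0.0347 n 301
rod in tool: yaw slope [ 0.003  -0.0022] z slope [-0.0001 -0.0002] xmax 0.18093432450278438
(array([138.5,  -0.3,  -0.5]), array([ 0.01, -0.01,  0.05]))
```

View pics/t8.png

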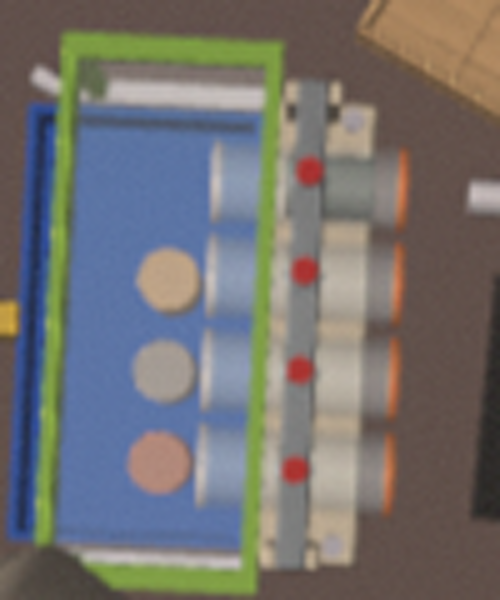

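Three cores (rows 280, 371 and 462) stand in the tray. Only tube 3 still has one, at (345,185).

Call:
carry_out(
  plan=[
    [[0,0,0],[10,0,0],1],
    [[0,0,0],[20,0,0],1],
    [[0,0,0],[30,0,0],1],
    [[0,0,0],[40,0,0],1],
    [[0,0,0],[48,0,0],1],
    [[0,0,0],[54,0,0],1],
    [[0,0,0],[60,0,0],1],
    [[0,0,0],[66,0,0],1],
    [[0,0,0],[72,0,0],1],
    [[0,0,0],[78,0,0],1],
  ],
)

```text
time: 21.15
position: [0.5535, -0.249, 0.0937]
tcp_rot: [2.261, 2.171, -0.011]
wrist_force: [-4.3, -16.1, -1.1]
gripper_width: 0.0346
grip_force: 111.2
```

Call:
carry_out(
  plan=[
    [[0,0,0],[6,0,0],1],
    [[0,0,0],[12,0,0],1],
    [[0,0,0],[18,0,0],1],
    [[0,0,0],[24,0,0],1],
    [[0,0,0],[30,0,0],1],
    [[0,0,0],[36,0,0],1],
    [[0,0,0],[42,0,0],1],
    [[0,0,0],[48,0,0],1],
    [[0,0,0],[54,0,0],1],
    [[0,0,0],[62,0,0],1],
  ],
)

```text
time: 22.15
position: [0.5558, -0.1816, 0.0922]
tcp_rot: [-2.264, -2.178, -0.0]
wrist_force: [0.1, -0.2, -3.7]
gripper_width: 0.0346
grip_force: 110.8
```

Call:
carry_out(
  plan=[
    [[0,0,0],[0,0,0],1],
    [[0,0,0],[0,0,0],1],
    [[0,0,0],[0,0,0],1],
  ],
)

```text
time: 22.45
position: [0.5559, -0.1825, 0.0923]
tcp_rot: [2.264, 2.178, 0.0]
wrist_force: [0.2, 0.5, -3.8]
gripper_width: 0.0347
grip_force: 110.8
```

Call:
carry_out(
  plan=[
    [[0,0,0],[-20,0,0],1],
    [[0,0,0],[-45,0,0],1],
    [[0,0,0],[-75,0,0],1],
    [[0,0,0],[-105,0,0],1],
    [[0,0,0],[-130,0,0],1],
    [[0,0,0],[-145,0,0],1],
    [[0,0,0],[-150,0,0],1],
    [[0,0,0],[-150,0,0],1],
  ],
)

```text
time: 23.25
position: [0.5498, -0.3324, 0.092]
tcp_rot: [-2.265, -2.176, -0.0]
wrist_force: [-0.5, 1.1, -3.3]
gripper_width: 0.0349
grip_force: 110.8
```

Run:
```python
from rod import *
s=look()
T=np.load('/tmp/top.npz'); m=mask(T['im'],(0,0,0),(180,255,62)); 
for b in blobs(m,200)[:4]: print('mat?',rect(T,b,.003))
# mat corners read from picture (800x600 -> 512x384)
c=np.array([[452,266],[607,283],[601,357],[445,341]])*.64
print('mat hand',plane(T,c,.003).mean(0))
print(goal(s,[.4239,-.3729,.0928],R=down(-9.5)))
im,d=ctrl.get_image('top')
cv2.imwrite('pics/t9.png',cv2.resize(im[:,:,::-1],(800,600)))
```

```text
pos [ 0.5498 -0.3324  0.092 ] f [-0.5  1.1 -3.3] w 0.0349 n 292
rod in tool: yaw slope [ 0.0019 -0.002 ] z slope [-0.0077  0.0004] xmax 0.18100055481961108
mat? [ 441.4 -300.3  286.6  136.9   84.4]
mat? [ 6.319e+02 -8.053e+02  5.288e+02  1.760e+01  2.000e-01]
mat? [ 12.9 -35.  125.5  41.   61.4]
mat hand [ 0.44009991 -0.30150346  0.003     ]
(array([ -45.5, -124.2,   -0.8]), array([-0.02, -0.04,  7.22]))
```

View pics/t9.png

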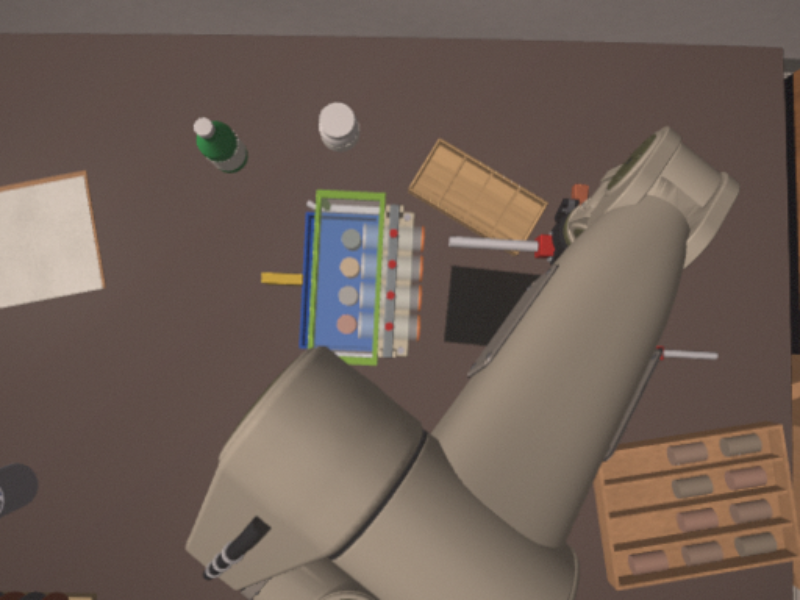

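All four cores stand in the tray, at rows 240–325 near column 348. Laying the rod back on the mat.

Call:
carry_out(
  plan=[
    [[0,0,0],[-15,-25,0],1],
    [[0,0,1],[-30,-50,0],1],
    [[0,0,2],[-40,-75,0],1],
    [[0,0,3.4],[-43,-100,0],1],
    [[0,0,3.4],[-43,-114,0],1],
    [[0,0,3.4],[-43,-114,10],1],
    [[0,0,3.4],[-43,-114,25],1],
    [[0,0,3.4],[-43,-114,40],1],
    [[0,0,3.4],[-43,-114,52],1],
    [[0,0,3.4],[-43,-114,52],1],
  ],
)

```text
time: 24.35
position: [0.4342, -0.3689, 0.0381]
tcp_rot: [-2.323, -2.109, -0.001]
wrist_force: [-1.3, -0.5, -3.8]
gripper_width: 0.0348
grip_force: 111.2
```

Call:
carry_out(
  plan=[
    [[0,0,0],[0,0,3],1],
    [[0,0,0],[0,0,6],1],
    [[0,0,0],[0,0,6],1],
    [[0,0,0],[0,0,6],1],
  ],
)

```text
time: 24.75
position: [0.4347, -0.371, 0.0346]
tcp_rot: [2.327, 2.109, 0.0]
wrist_force: [-0.4, -0.3, -3.9]
gripper_width: 0.035
grip_force: 111.2
```

Call:
carry_out(
  plan=[
    [[0,0,0],[0,0,2],1],
    [[0,0,0],[0,0,3],1],
    [[0,0,0],[0,0,3],1],
  ],
)

```text
time: 25.05
position: [0.4347, -0.3711, 0.0323]
tcp_rot: [2.327, 2.109, 0.0]
wrist_force: [-1.8, 1.0, 4.8]
gripper_width: 0.0351
grip_force: 112.2
```

Call:
carry_out(
  plan=[
    [[0,0,0],[0,0,0],0.4],
    [[0,0,0],[0,0,0],0],
    [[0,0,0],[0,0,0],0],
    [[0,0,0],[0,0,0],0],
    [[0,0,0],[0,0,-20],0],
    [[0,0,0],[0,0,-60],0],
    [[0,0,0],[0,0,-110],0],
    [[0,0,0],[0,0,-160],0],
    [[0,0,0],[0,0,-200],0],
    [[0,0,0],[0,0,-200],0],
  ],
)

```text
time: 26.05
position: [0.4367, -0.3732, 0.2381]
tcp_rot: [2.319, 2.102, -0.0]
wrist_force: [-0.3, 0.1, -0.3]
gripper_width: 0.0855
grip_force: 0.0
```

Run:
```python
from rod import *
s=look()
im,d=ctrl.get_image('top');T=ctrl.get_calibration('top')
for b in blobs(mask(im,(18,140,100),(32,255,255)),50)[:1]: print('fin',rect(T,b,.05))
m=mask(im,(0,0,110),(180,60,255)); m[:,:295]=0;m[:170]=0;m[250:]=0;m[:,400:]=0
for b in blobs(m,50)[:2]: print('rod',b.mean(0),rect(T,b,.03),)
print(goal(s,[.4945,.143,.235],R=down(-2.2)))
```

```text
pos [ 0.4367 -0.3732  0.2381] f [-0.3  0.1 -0.3] w 0.0855 n 0
fin [493.2 138.   70.7  16.4 -89.4]
rod [325.74782609 197.37391304] [ 445.1 -264.6  152.1   18.5   84.2]
(array([519.4,   7. ,  -0.9]), array([ 0.48,  0.46, -3.42]))
```

Call:
carry_out(
  plan=[
    [[0,0,0],[40,0,0],0],
    [[0,0,0],[90,1,0],0],
    [[0,0,0],[140,2,0],0],
    [[0,0,0],[190,3,0],0],
    [[0,0,0],[240,3,0],0],
    [[0,0,-2],[290,4,0],0],
    [[0,0,-3.4],[340,5,0],0],
    [[0,0,-3.4],[390,6,0],0],
    [[0,0,-3.4],[440,7,0],0],
    [[0,0,-3.4],[490,7,0],0],
  ],
)

```text
time: 27.15
position: [0.4882, 0.1181, 0.2292]
tcp_rot: [-2.263, -2.176, 0.004]
wrist_force: [1.0, -0.5, 0.3]
gripper_width: 0.0857
grip_force: 0.0
```

Call:
carry_out(
  plan=[
    [[0,0,0],[30,0,0],0],
    [[0,0,0],[30,0,0],0],
    [[0,0,0],[30,0,0],0],
  ],
)

```text
time: 27.45
position: [0.4894, 0.1465, 0.2294]
tcp_rot: [-2.261, -2.179, 0.005]
wrist_force: [-0.1, 0.5, -0.7]
gripper_width: 0.0856
grip_force: 0.0
```

Run:
```python
from rod import *
s=ctrl.get_state(); print(s['position'])
im,d=ctrl.get_image('wrist');T=ctrl.get_calibration('wrist')
for b in blobs(mask(im,(18,140,100),(32,255,255)),200)[:2]: print(rect(T,b,.05))
print(goal(s,[.494,.143,.033],R=down(-2.2)))
```

```text
[0.48942865 0.14649773 0.22937973]
[495.2 140.4  76.1  18.9  87.7]
(array([ -3.1,   5.4, 196.4]), array([-0.2 ,  0.06,  0.09]))
```

Call:
carry_out(
  plan=[
    [[0,0,0],[0,4,40],0],
    [[0,0,0],[0,5,90],0],
    [[0,0,0],[0,5,135],0],
    [[0,0,0],[0,5,170],0],
    [[0,0,0],[0,5,192],0],
    [[0,0,0],[0,5,192],0.4],
    [[0,0,0],[0,5,192],1],
    [[0,0,0],[0,5,192],1],
    [[0,0,0],[0,5,192],1],
    [[0,0,0],[0,5,192],1],
  ],
  force=60,
)

```text
time: 28.5
position: [0.4964, 0.146, 0.0409]
tcp_rot: [2.263, 2.177, 0.003]
wrist_force: [-3.3, -0.7, 2.6]
gripper_width: 0.0169
grip_force: 60.4
```

Call:
carry_out(
  plan=[
    [[0,0,0],[2,0,0],1],
    [[0,0,0],[6,0,0],1],
    [[0,0,0],[12,0,0],1],
    [[0,0,0],[19,0,0],1],
    [[0,0,0],[27,0,0],1],
    [[0,0,0],[35,0,0],1],
    [[0,0,0],[43,0,0],1],
    [[0,0,0],[51,0,0],1],
    [[0,0,0],[59,0,0],1],
    [[0,0,0],[67,0,0],1],
  ],
)

```text
time: 29.5
position: [0.4991, 0.2116, 0.0408]
tcp_rot: [2.262, 2.174, -0.001]
wrist_force: [-0.3, -7.4, 5.8]
gripper_width: 0.0167
grip_force: 60.6
```

Call:
carry_out(
  plan=[
    [[0,0,0],[8,0,0],1],
    [[0,0,0],[16,0,0],1],
    [[0,0,0],[24,0,0],1],
    [[0,0,0],[32,0,0],1],
    [[0,0,0],[40,0,0],1],
    [[0,0,0],[48,0,0],1],
    [[0,0,0],[56,0,0],1],
    [[0,0,0],[62,0,0],1],
    [[0,0,0],[67,0,0],1],
    [[0,0,0],[70,0,0],1],
  ],
)

```text
time: 30.5
position: [0.5016, 0.2816, 0.0407]
tcp_rot: [2.262, 2.174, -0.001]
wrist_force: [-0.7, -7.8, 5.5]
gripper_width: 0.0171
grip_force: 60.8
```

Call:
carry_out(
  plan=[
    [[0,0,0],[0,0,0],0.5],
    [[0,0,0],[0,0,0],0],
    [[0,0,0],[0,0,0],0],
    [[0,0,0],[0,0,0],0],
    [[0,0,0],[0,0,-20],0],
    [[0,0,0],[0,0,-60],0],
    [[0,0,0],[0,0,-110],0],
    [[0,0,0],[0,0,-150],0],
    [[0,0,0],[0,0,-150],0],
  ],
)

```text
time: 31.4
position: [0.5042, 0.2843, 0.196]
tcp_rot: [2.261, 2.175, 0.017]
wrist_force: [0.4, 0.5, 0.1]
gripper_width: 0.0853
grip_force: 0.0
```

```bash
cat > cores.py <<'E'
from rod import *
def cores():
    im,d=ctrl.get_image('top');T=ctrl.get_calibration('top')
    bl=blobs(mask(im,(105,120,60),(125,255,255)),300)[0]
    P=plane(T,bl,.042); print('tray',rect(T,bl,.042))
    hull=np.zeros(d.shape,np.uint8); cv2.fillPoly(hull,[cv2.convexHull(bl.reshape(-1,1,2))],255)
    hull=cv2.erode(hull,np.ones((7,7)))
    m=hull&~mask(im,(100,90,30),(130,255,255)); m=cv2.morphologyEx(m,cv2.MORPH_OPEN,np.ones((3,3)))
    for b in blobs(m,40)[:8]:
        k=np.zeros_like(m); cv2.fillPoly(k,[b.reshape(-1,1,2)],255); v,u=np.nonzero((k>0)&(d>0)); q=dpts(T,np.c_[u,v],d[v,u]);q=q[q[:,2]>np.percentile(q[:,2],50)-.006]
        print('core',b.mean(0).round(),rect(T,b,float(np.median(q[:,2]))),'z',np.median(q[:,2]).round(4),'mean',q.mean(0).round(4))
    return im,T
E
python3 - <<'E'
from cores import *
s=ctrl.get_state(); print(s['position'],s['tcp_rot'])
im,T=cores()
cv2.imwrite('pics/t10.png',cv2.resize(im[:,:,::-1],(800,600)))
E
```

```text
[0.50424584 0.28427312 0.19600847] [2.26090743 2.17512326 0.01687214]
tray [496.8 171.9 238.1 132.8  -2.3]
core [174. 168.] [520.2 153.1  40.8  32.8 -89.4] z 0.0514 mean [0.5198 0.1567 0.0512]
core [172. 204.] [422.3 158.1  38.   32.5 -89.4] z 0.0512 mean [0.4207 0.1607 0.0513]
core [173. 186.] [471.1 156.2  38.   32.6 -89.4] z 0.0515 mean [0.47   0.1585 0.0512]
core [176. 150.] [569.5 151.4  35.5  32.9 -89.4] z 0.0515 mean [0.5698 0.1537 0.0513]
```

View pics/t10.png

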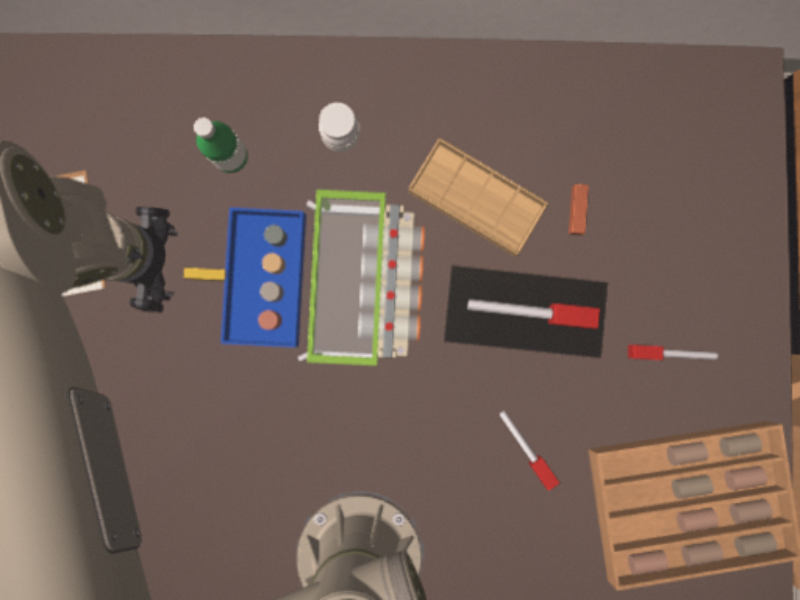

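The tray is clear of the hood at (263,277) with four standing cores at column 272. The rod lies on its mat at (535,310) and the sample box is unobstructed.

```bash
cat > mv.py <<'E'
from h import *
from workcell import ctrl
C={3:(.5697,.153),2:(.520,.1555),1:(.4705,.158),0:(.4215,.160)}
B={0:(.6038,-.2776),1:(.6317,-.2302),2:(.6601,-.182),3:(.688,-.1346)}
def pick(i,z=.12): s=ctrl.get_state(); print('now',s['position'].round(4),round(s['gripper_width'],4),'pick',i,z,goal(s,[*C[i],z],R=down(87.8)))
def place(i,z=.2): s=ctrl.get_state(); print('now',s['position'].round(4),round(s['gripper_width'],4),'place',i,z,goal(s,[*B[i],z],R=down(149.5)))
E
python3 - <<'E'
from mv import *
T=np.load('/tmp/top.npz')
print('bottle',plane(T,[[150,102]],0),'jar',plane(T,[[216,82]],.08))
# sample box corners seen in 800x600
c=np.array([[440,140],[547,205],[519,253],[410,188]])*.64
p=plane(T,c,.03);print(p.mean(0),p)
pick(3,.13);pick(0,.13)
E
```

```text
bottle [[0.71529453 0.23751545 0.        ]] jar [[0.75005514 0.04133053 0.08      ]]
[ 0.64575338 -0.20967404  0.03      ] [[ 0.7474927  -0.13881558  0.03      ]
 [ 0.63195121 -0.33262779  0.03      ]
 [ 0.54440841 -0.28180151  0.03      ]
 [ 0.65916119 -0.08545129  0.03      ]]
now [0.503  0.2837 0.1929] 0.0859 pick 3 0.13 (array([-128.2,   71.3,   63. ]), array([  0.43,   0.16, -90.02]))
now [0.503  0.2837 0.1929] 0.0859 pick 0 0.13 (array([-127.,  -77.,   62.]), array([  0.43,   0.16, -90.02]))
```

Call:
carry_out(
  plan=[
    [[0,0,-9],[-20,10,0],0.2],
    [[0,0,-18],[-40,20,0],0.42],
    [[0,0,-27],[-60,30,0],0.42],
    [[0,0,-36],[-80,40,0],0.42],
    [[0,0,-45],[-100,55,0],0.42],
    [[0,0,-54],[-120,68,0],0.42],
    [[0,0,-63],[-128,71,20],0.42],
    [[0,0,-72],[-128,71,40],0.42],
    [[0,0,-81],[-128,71,60],0.42],
    [[0,0,-90],[-128,71,60],0.42],
  ],
)

```text
time: 32.45
position: [0.5637, 0.1515, 0.1242]
tcp_rot: [-0.163, -3.129, 0.002]
wrist_force: [-1.1, -0.4, -0.4]
gripper_width: 0.0498
grip_force: 0.0
```

Call:
carry_out(
  plan=[
    [[0,0,-2],[0,0,0],0.42],
    [[0,0,-2],[0,0,0],0.42],
  ],
)

```text
time: 32.65
position: [0.5657, 0.152, 0.1273]
tcp_rot: [-0.117, -3.136, 0.001]
wrist_force: [-0.3, 0.4, 0.1]
gripper_width: 0.0494
grip_force: 0.0
```

Run:
```python
from mv import *
pick(3,.036)
im,d=ctrl.get_image('wrist'); cv2.imwrite('pics/w11.png',im[:,:,::-1])
```

```text
now [0.5657 0.152  0.1273] 0.0494 pick 3 0.036 (array([-4.3,  1.4, 91.3]), array([-0.03, -0.19, -2.09]))
```

View pics/w11.png

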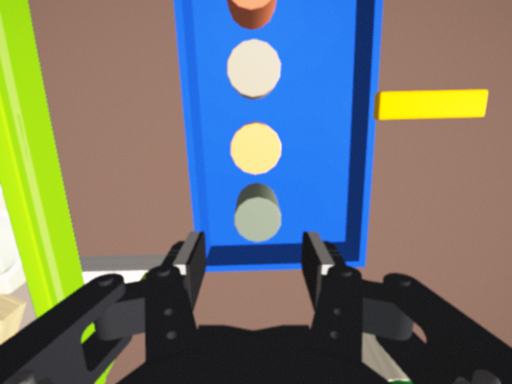

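The wrist view shows the grey core at (258,212), centred between the partly closed jaws and clear of the tray walls.

Call:
carry_out(
  plan=[
    [[0,0,-2],[-4,1,30],0.42],
    [[0,0,-2],[-4,1,60],0.42],
    [[0,0,-2],[-4,1,80],0.42],
    [[0,0,-2],[-4,1,90],0.42],
    [[0,0,-2],[-4,1,90],0.42],
    [[0,0,-2],[-4,1,90],1],
    [[0,0,-2],[-4,1,90],1],
    [[0,0,-2],[-4,1,90],1],
    [[0,0,-2],[-4,1,90],1],
  ],
  force=40,
)

```text
time: 33.6
position: [0.5716, 0.153, 0.0402]
tcp_rot: [0.063, 3.139, 0.0]
wrist_force: [-0.4, 0.2, 2.0]
gripper_width: 0.0335
grip_force: 39.7
```

Call:
carry_out(
  plan=[
    [[0,0,0],[0,0,-15],1],
    [[0,0,0],[0,0,-40],1],
    [[0,0,0],[0,0,-80],1],
    [[0,0,0],[0,0,-120],1],
    [[0,0,0],[0,0,-160],1],
    [[0,0,0],[0,0,-190],1],
    [[0,0,0],[0,0,-190],1],
  ],
)

```text
time: 34.3
position: [0.5735, 0.1532, 0.2351]
tcp_rot: [0.062, 3.131, 0.002]
wrist_force: [-0.7, -0.2, -0.2]
gripper_width: 0.0328
grip_force: 39.8
```

```bash
python3 -c "
from mv import *
place(3,.2)"
```

```text
now [0.5735 0.1532 0.2351] 0.0328 place 3 0.2 (array([-125.5, -283.1,   35.8]), array([ -0.21,   0.55, -61.78]))
```

Call:
carry_out(
  plan=[
    [[0,0,0],[-10,-25,0],1],
    [[0,0,-8],[-28,-65,0],1],
    [[0,0,-16],[-45,-105,0],1],
    [[0,0,-24],[-63,-145,0],1],
    [[0,0,-32],[-81,-185,0],1],
    [[0,0,-40],[-99,-225,0],1],
    [[0,0,-48],[-115,-262,0],1],
    [[0,0,-56],[-125,-285,0],1],
    [[0,0,-62],[-125,-285,20],1],
    [[0,0,-62],[-125,-285,50],1],
  ],
)

```text
time: 35.3
position: [0.6856, -0.1388, 0.1795]
tcp_rot: [-1.563, 2.722, -0.004]
wrist_force: [0.0, 1.3, -1.0]
gripper_width: 0.0335
grip_force: 40.0
```

```bash
python3 -c "
from mv import *
place(3,.0415)
im,d=ctrl.get_image('wrist'); cv2.imwrite('pics/w12.png',im[:,:,::-1])"
```

```text
now [ 0.6856 -0.1388  0.1795] 0.0335 place 3 0.0415 (array([ -4.7,   0.5, 138. ]), array([-0.18,  0.05,  0.23]))
```

View pics/w12.png

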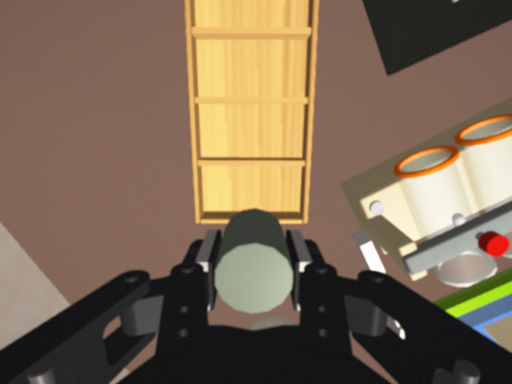

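```bash
python3 -c "
from mv import *
T=ctrl.get_calibration('wrist')
a=plane(T,[[196,221],[308,221]],.03).mean(0);b=plane(T,[[198,162],[306,162]],.026).mean(0);c=plane(T,[[196,101],[310,101]],.026).mean(0)
u=np.array([.5075,.8616,0]);print(a,b,c,(a-b)@u,(b-c)@u)
for q in(-28,28,83): print(q,(b+u*(q-55.5)/1000))
"
```

```text
[ 0.69857911 -0.11000949  0.03      ] [ 0.67046282 -0.15797794  0.026     ] [ 0.64283321 -0.2034122   0.026     ] 0.0555986342518375 0.053168187327046264
-28 [ 0.62808657 -0.22992154  0.026     ]
28 [ 0.65650657 -0.18167194  0.026     ]
83 [ 0.68441907 -0.13428394  0.026     ]
```

Call:
carry_out(
  plan=[
    [[0,0,0],[-4,2,30],1],
    [[0,0,0],[-4,2,65],1],
    [[0,0,0],[-4,2,95],1],
    [[0,0,0],[-4,2,115],1],
    [[0,0,0],[-4,2,128],1],
    [[0,0,0],[-4,2,134],1],
    [[0,0,0],[-4,2,136],1],
    [[0,0,0],[-4,2,136],1],
  ],
)

```text
time: 36.15
position: [0.6854, -0.1325, 0.0441]
tcp_rot: [-1.564, 2.724, -0.001]
wrist_force: [-0.3, 0.1, -0.1]
gripper_width: 0.0327
grip_force: 40.0
```

Call:
carry_out(
  plan=[
    [[0,0,0],[0,0,3],1],
    [[0,0,0],[0,0,3],1],
    [[0,0,0],[0,0,3],0.5],
    [[0,0,0],[0,0,3],0.42],
    [[0,0,0],[0,0,3],0.42],
    [[0,0,0],[0,0,-30],0.42],
    [[0,0,0],[0,0,-75],0.42],
    [[0,0,0],[0,0,-120],0.42],
    [[0,0,0],[0,0,-160],0.42],
    [[0,0,0],[0,0,-185],0.42],
  ],
)

```text
time: 37.15
position: [0.6858, -0.1327, 0.2328]
tcp_rot: [-1.562, 2.721, -0.006]
wrist_force: [0.9, -0.1, 0.5]
gripper_width: 0.0499
grip_force: 0.0
```

```bash
python3 -c "
from mv import *
pick(2,.2)
import cores; cores.cores()
im,d=ctrl.get_image('wrist'); T=ctrl.get_calibration('wrist'); print(proj(T,[.6856,-.133,.051]))
cv2.imwrite('pics/w13.png',im[:,:,::-1])"
```

```text
now [ 0.6858 -0.1327  0.2328] 0.0499 pick 2 0.2 (array([-165.3,  288.6,   31.5]), array([-0.22,  0.22, 61.92]))
tray [496.8 172.3 238.1 132.   -2.3]
core [174. 168.] [520.2 153.2  40.8  32.8 -89.4] z 0.0511 mean [0.5197 0.1564 0.051 ]
core [172. 204.] [422.3 158.1  38.   32.5 -89.4] z 0.0513 mean [0.4204 0.1608 0.051 ]
core [173. 186.] [471.1 156.2  38.   32.6 -89.4] z 0.0517 mean [0.47   0.1586 0.0514]
[[256.18937178 177.67622212]]
```

View pics/w13.png

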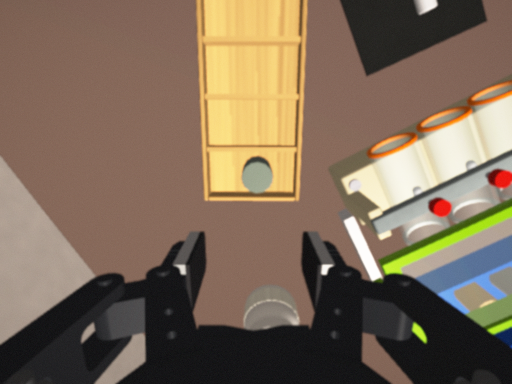

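The core stands in the end compartment at (257,175). Now the next core.

Call:
carry_out(
  plan=[
    [[0,0,0],[-20,30,0],0.42],
    [[0,0,8],[-42,70,0],0.42],
    [[0,0,16],[-64,110,0],0.42],
    [[0,0,24],[-88,150,0],0.42],
    [[0,0,32],[-110,190,0],0.42],
    [[0,0,40],[-132,230,0],0.42],
    [[0,0,48],[-152,265,0],0.42],
    [[0,0,56],[-165,289,0],0.42],
    [[0,0,62],[-165,289,30],0.42],
    [[0,0,62],[-165,289,70],0.42],
  ],
)

```text
time: 38.25
position: [0.5192, 0.1572, 0.159]
tcp_rot: [0.062, 3.136, 0.001]
wrist_force: [0.1, -0.8, -0.1]
gripper_width: 0.0497
grip_force: 0.0
```

```bash
python3 -c "
from mv import *
pick(2,.038)"
```

```text
now [0.5192 0.1572 0.159 ] 0.0497 pick 2 0.038 (array([ -0.3,  -1.8, 121. ]), array([ 0.05,  0.28, -0.07]))
```

Call:
carry_out(
  plan=[
    [[0,0,0],[0,-2,40],0.42],
    [[0,0,0],[0,-2,80],0.42],
    [[0,0,0],[0,-2,105],0.42],
    [[0,0,0],[0,-2,118],0.42],
    [[0,0,0],[0,-2,118],0.42],
    [[0,0,0],[0,-2,118],1],
    [[0,0,0],[0,-2,118],1],
    [[0,0,0],[0,-2,118],1],
    [[0,0,0],[0,-2,118],1],
  ],
)

```text
time: 39.15
position: [0.5191, 0.1539, 0.0413]
tcp_rot: [0.063, 3.139, 0.001]
wrist_force: [-0.4, -0.1, 1.0]
gripper_width: 0.0328
grip_force: 40.0
```

Call:
carry_out(
  plan=[
    [[0,0,0],[0,0,-15],1],
    [[0,0,0],[0,0,-40],1],
    [[0,0,0],[0,0,-80],1],
    [[0,0,0],[0,0,-120],1],
    [[0,0,0],[0,0,-160],1],
    [[0,0,0],[0,0,-190],1],
    [[0,0,0],[0,0,-190],1],
  ],
)

```text
time: 39.85
position: [0.5209, 0.1542, 0.2358]
tcp_rot: [0.062, 3.131, 0.003]
wrist_force: [0.9, 0.5, -0.6]
gripper_width: 0.033
grip_force: 39.9
```

```bash
sed -i 's/^B=.*/B={0:(.6025,-.2775),1:(.6302,-.2300),2:(.6585,-.182),3:(.6855,-.1330)}/' mv.py; python3 -c "
from mv import *
place(2,.2)"
```

```text
now [0.5209 0.1542 0.2358] 0.033 place 2 0.2 (array([-150.5, -330.5,   36.6]), array([ -0.2 ,   0.55, -61.78]))
```

Call:
carry_out(
  plan=[
    [[0,0,0],[-12,-27,0],1],
    [[0,0,-8],[-31,-68,0],1],
    [[0,0,-16],[-50,-110,0],1],
    [[0,0,-24],[-70,-152,0],1],
    [[0,0,-32],[-89,-194,0],1],
    [[0,0,-40],[-108,-236,0],1],
    [[0,0,-48],[-127,-278,0],1],
    [[0,0,-56],[-142,-312,0],1],
    [[0,0,-62],[-150,-330,20],1],
    [[0,0,-62],[-150,-330,60],1],
  ],
)

```text
time: 40.85
position: [0.6577, -0.1864, 0.1715]
tcp_rot: [-1.56, 2.722, -0.01]
wrist_force: [0.4, -0.0, -2.0]
gripper_width: 0.0328
grip_force: 40.2
```

```bash
python3 -c "
from mv import *
place(2,.042)"
```

```text
now [ 0.6577 -0.1864  0.1715] 0.0328 place 2 0.042 (array([ -4.1,   2.5, 129.5]), array([-0.42,  0.03,  0.13]))
```

Call:
carry_out(
  plan=[
    [[0,0,0],[-3,2,30],1],
    [[0,0,0],[-3,2,65],1],
    [[0,0,0],[-3,2,92],1],
    [[0,0,0],[-3,2,110],1],
    [[0,0,0],[-3,2,120],1],
    [[0,0,0],[-3,2,124],1],
    [[0,0,0],[-3,2,126],1],
    [[0,0,0],[-3,2,126],1],
  ],
)

```text
time: 41.65
position: [0.6554, -0.1785, 0.0451]
tcp_rot: [-1.564, 2.724, -0.002]
wrist_force: [1.0, -1.2, -1.1]
gripper_width: 0.0331
grip_force: 40.2
```

Call:
carry_out(
  plan=[
    [[0,0,0],[0,0,3],1],
    [[0,0,0],[0,0,4],1],
    [[0,0,0],[0,0,4],0.5],
    [[0,0,0],[0,0,4],0.42],
    [[0,0,0],[0,0,4],0.42],
    [[0,0,0],[0,0,-30],0.42],
    [[0,0,0],[0,0,-75],0.42],
    [[0,0,0],[0,0,-120],0.42],
    [[0,0,0],[0,0,-160],0.42],
    [[0,0,0],[0,0,-190],0.42],
  ],
)

```text
time: 42.65
position: [0.6555, -0.1785, 0.2379]
tcp_rot: [-1.563, 2.723, -0.004]
wrist_force: [-0.1, 0.1, -0.5]
gripper_width: 0.0493
grip_force: 0.0
```

```bash
cat >> mv.py <<'E'
def box():
    im,d=ctrl.get_image('wrist'); T=ctrl.get_calibration('wrist')
    v,u=np.nonzero(d>0); P=dpts(T,np.c_[u,v],d[v,u])
    for i,b in B.items():
        q=P[(np.hypot(P[:,0]-b[0],P[:,1]-b[1])<.024)&(P[:,2]>.033)&(P[:,2]<.08)]
        print('box',i,len(q),q.mean(0).round(4) if len(q) else '')
E
python3 -c "
from mv import *
box();pick(1,.2)"
```

```text
box 0 0 
box 1 0 
box 2 843 [ 0.6585 -0.1792  0.0552]
box 3 829 [ 0.6861 -0.1366  0.0541]
now [ 0.657  -0.1791  0.243 ] 0.0496 pick 1 0.2 (array([-197.1,  331.4,   39.9]), array([-0.49,  0.41, 61.92]))
```

Call:
carry_out(
  plan=[
    [[0,0,0],[-20,30,0],0.42],
    [[0,0,8],[-44,72,0],0.42],
    [[0,0,16],[-68,114,0],0.42],
    [[0,0,24],[-92,156,0],0.42],
    [[0,0,32],[-116,197,0],0.42],
    [[0,0,40],[-140,238,0],0.42],
    [[0,0,48],[-164,278,0],0.42],
    [[0,0,56],[-186,313,0],0.42],
    [[0,0,62],[-197,331,25],0.42],
    [[0,0,62],[-197,331,70],0.42],
  ],
)

```text
time: 43.7
position: [0.4694, 0.1617, 0.1668]
tcp_rot: [0.059, 3.133, 0.003]
wrist_force: [-0.3, 0.1, -2.0]
gripper_width: 0.0497
grip_force: 0.0
```

```bash
python3 -c "
from mv import *
pick(1,.038)"
```

```text
now [0.4694 0.1617 0.1668] 0.0497 pick 1 0.038 (array([ -0.2,  -3.9, 128.8]), array([0.13, 0.44, 0.03]))
```

Call:
carry_out(
  plan=[
    [[0,0,0],[0,-4,40],0.42],
    [[0,0,0],[0,-4,80],0.42],
    [[0,0,0],[0,-4,110],0.42],
    [[0,0,0],[0,-4,124],0.42],
    [[0,0,0],[0,-4,124],0.42],
    [[0,0,0],[0,-4,124],1],
    [[0,0,0],[0,-4,124],1],
    [[0,0,0],[0,-4,124],1],
    [[0,0,0],[0,-4,124],1],
  ],
)

```text
time: 44.6
position: [0.4688, 0.1548, 0.0411]
tcp_rot: [0.063, 3.139, 0.0]
wrist_force: [0.4, 0.2, -1.0]
gripper_width: 0.033
grip_force: 39.7
```

Call:
carry_out(
  plan=[
    [[0,0,0],[0,0,-15],1],
    [[0,0,0],[0,0,-40],1],
    [[0,0,0],[0,0,-80],1],
    [[0,0,0],[0,0,-120],1],
    [[0,0,0],[0,0,-160],1],
    [[0,0,0],[0,0,-190],1],
    [[0,0,0],[0,0,-190],1],
  ],
)

```text
time: 45.3
position: [0.4708, 0.1551, 0.2355]
tcp_rot: [0.062, 3.132, 0.003]
wrist_force: [0.3, -0.9, -1.1]
gripper_width: 0.0333
grip_force: 39.8
```

```bash
python3 -c "
from mv import *
place(1,.2)"
```

```text
now [0.4708 0.1551 0.2355] 0.0333 place 1 0.2 (array([-174.3, -378.6,   36.4]), array([ -0.19,   0.53, -61.78]))
```

Call:
carry_out(
  plan=[
    [[0,0,0],[-14,-30,0],1],
    [[0,0,-8],[-34,-74,0],1],
    [[0,0,-16],[-54,-118,0],1],
    [[0,0,-24],[-75,-163,0],1],
    [[0,0,-32],[-96,-208,0],1],
    [[0,0,-40],[-117,-253,0],1],
    [[0,0,-48],[-137,-298,0],1],
    [[0,0,-56],[-157,-342,0],1],
    [[0,0,-62],[-173,-376,0],1],
    [[0,0,-62],[-173,-376,40],1],
  ],
)

```text
time: 46.3
position: [0.6314, -0.2359, 0.1946]
tcp_rot: [-1.556, 2.721, -0.02]
wrist_force: [2.0, -0.2, -1.8]
gripper_width: 0.033
grip_force: 40.1
```

Call:
carry_out(
  plan=[
    [[0,0,0],[0,0,20],1],
    [[0,0,0],[0,0,20],1],
  ],
)

```text
time: 46.5
position: [0.6234, -0.2272, 0.1649]
tcp_rot: [1.56, -2.721, -0.012]
wrist_force: [0.2, 0.5, -1.4]
gripper_width: 0.033
grip_force: 40.2
```

```bash
python3 -c "
from mv import *
place(1,.042)"
```

```text
now [ 0.6234 -0.2272  0.1649] 0.033 place 1 0.042 (array([ -1.1,  -8.5, 122.8]), array([ 0.53, -0.03,  0.16]))
```

Call:
carry_out(
  plan=[
    [[0,0,0],[0,-3,20],1],
    [[0,0,0],[0,-4,55],1],
    [[0,0,0],[0,-4,82],1],
    [[0,0,0],[0,-4,100],1],
    [[0,0,0],[0,-4,110],1],
    [[0,0,0],[0,-4,110],1],
    [[0,0,0],[0,-4,110],1],
  ],
)

```text
time: 47.2
position: [0.6303, -0.23, 0.0616]
tcp_rot: [-1.564, 2.723, -0.002]
wrist_force: [-0.0, -0.2, -0.2]
gripper_width: 0.0333
grip_force: 40.2
```

```bash
python3 -c "
from mv import *
place(1,.042)"
```

```text
now [ 0.6303 -0.23    0.0616] 0.0333 place 1 0.042 (array([ 0. ,  0.1, 19.6]), array([-0.1 ,  0.01,  0.24]))
```

Call:
carry_out(
  plan=[
    [[0,0,0],[0,0,10],1],
    [[0,0,0],[0,0,16],1],
    [[0,0,0],[0,0,19],1],
    [[0,0,0],[0,0,20],1],
    [[0,0,0],[0,0,20],0.5],
    [[0,0,0],[0,0,20],0.42],
    [[0,0,0],[0,0,20],0.42],
    [[0,0,0],[0,0,-20],0.42],
    [[0,0,0],[0,0,-65],0.42],
    [[0,0,0],[0,0,-110],0.42],
  ],
)

```text
time: 48.2
position: [0.6291, -0.2297, 0.1711]
tcp_rot: [1.564, -2.724, -0.002]
wrist_force: [0.9, 0.2, -0.4]
gripper_width: 0.0496
grip_force: 0.0
```

Call:
carry_out(
  plan=[
    [[0,0,0],[0,0,-40],0.42],
    [[0,0,0],[0,0,-65],0.42],
    [[0,0,0],[0,0,-65],0.42],
  ],
)

```text
time: 48.5
position: [0.6316, -0.2309, 0.2407]
tcp_rot: [-1.562, 2.72, -0.012]
wrist_force: [0.8, -0.8, 0.6]
gripper_width: 0.0497
grip_force: 0.0
```

```bash
python3 -c "
from mv import *
box();pick(0,.2)
import cores; cores.cores()"
```

```text
box 0 0 
box 1 796 [ 0.6287 -0.2275  0.0479]
box 2 761 [ 0.654  -0.1778  0.0473]
box 3 727 [ 0.6818 -0.1348  0.0469]
now [ 0.6307 -0.2305  0.2378] 0.0497 pick 0 0.2 (array([-231.7,  377.7,   36. ]), array([-0.24,  0.17, 61.92]))
tray [483.3 165.8 238.3 132.3  -2.1]
core [174. 209.] [408.9 149.7  37.9  32.4 -89.4] z 0.0515 mean [0.4071 0.1538 0.0513]
```

The tray was knocked about 14 mm, but it is still clear of the hood. I'll correct the last core's position and fetch it.

```bash
sed -i 's/0:(.4215,.160)/0:(.4082,.153)/' mv.py; python3 -c "
from mv import *
pick(0,.2)"
```

```text
now [ 0.6298 -0.2301  0.2357] 0.0494 pick 0 0.2 (array([-219. ,  384.6,   35.2]), array([-7.000e-02,  5.000e-02,  6.192e+01]))
```

Call:
carry_out(
  plan=[
    [[0,0,0],[-20,35,0],0.42],
    [[0,0,8],[-44,78,0],0.42],
    [[0,0,16],[-68,121,0],0.42],
    [[0,0,24],[-93,164,0],0.42],
    [[0,0,32],[-118,207,0],0.42],
    [[0,0,40],[-143,250,0],0.42],
    [[0,0,48],[-168,295,0],0.42],
    [[0,0,56],[-193,340,0],0.42],
    [[0,0,62],[-212,374,0],0.42],
    [[0,0,62],[-219,385,0],0.42],
  ],
)

```text
time: 49.6
position: [0.4036, 0.1558, 0.2335]
tcp_rot: [-0.059, -3.136, -0.0]
wrist_force: [-0.5, -0.2, 1.0]
gripper_width: 0.0493
grip_force: 0.0
```

Call:
carry_out(
  plan=[
    [[0,0,0],[0,0,40],0.42],
    [[0,0,0],[0,0,70],0.42],
    [[0,0,0],[0,0,70],0.42],
    [[0,0,0],[0,0,70],0.42],
  ],
)

```text
time: 50.0
position: [0.4068, 0.1529, 0.1646]
tcp_rot: [-0.062, -3.138, 0.001]
wrist_force: [1.1, 0.1, 0.2]
gripper_width: 0.0494
grip_force: 0.0
```

```bash
python3 -c "
from mv import *
pick(0,.038)
im,d=ctrl.get_image('wrist');T=ctrl.get_calibration('wrist')
m=~mask(im,(100,90,20),(130,255,255)); m[:, :]=m
v,u=np.nonzero((d>0)&(m>0)); P=dpts(T,np.c_[u,v],d[v,u]); q=P[(np.hypot(P[:,0]-.408,P[:,1]-.153)<.03)&(P[:,2]>.043)&(P[:,2]<.06)]
print(len(q),q.mean(0),(q.min(0)+q.max(0))/2)"
```

```text
now [0.4068 0.1529 0.1646] 0.0494 pick 0 0.038 (array([ -1.8,   0.2, 126.6]), array([-0.04, -0.17, -0.07]))
1297 [0.40845986 0.15461743 0.05211822] [0.40935831 0.15478867 0.0489401 ]
```

Call:
carry_out(
  plan=[
    [[0,0,0],[-1,1,40],0.42],
    [[0,0,0],[-2,1,80],0.42],
    [[0,0,0],[-2,1,110],0.42],
    [[0,0,0],[-2,1,123],0.42],
    [[0,0,0],[-2,1,123],0.42],
    [[0,0,0],[-2,1,123],1],
    [[0,0,0],[-2,1,123],1],
    [[0,0,0],[-2,1,123],1],
    [[0,0,0],[-2,1,123],1],
  ],
)

```text
time: 50.95
position: [0.4113, 0.1545, 0.0438]
tcp_rot: [0.063, 3.137, 0.001]
wrist_force: [-0.2, -0.2, 7.4]
gripper_width: 0.0329
grip_force: 40.1
```

Call:
carry_out(
  plan=[
    [[0,0,0],[0,0,-15],1],
    [[0,0,0],[0,0,-40],1],
    [[0,0,0],[0,0,-80],1],
    [[0,0,0],[0,0,-120],1],
    [[0,0,0],[0,0,-160],1],
    [[0,0,0],[0,0,-190],1],
    [[0,0,0],[0,0,-190],1],
    [[0,0,0],[0,0,-190],1],
  ],
)

```text
time: 51.75
position: [0.4098, 0.1544, 0.2328]
tcp_rot: [0.062, 3.139, 0.001]
wrist_force: [-0.5, -0.4, -2.4]
gripper_width: 0.0331
grip_force: 39.9
```

```bash
python3 -c "
from mv import *
place(0,.2)"
```

```text
now [0.4098 0.1544 0.2328] 0.0331 place 0 0.2 (array([-209.7, -423.9,   32.9]), array([-2.000e-02,  1.100e-01, -6.178e+01]))
```

Call:
carry_out(
  plan=[
    [[0,0,0],[-15,-30,0],1],
    [[0,0,-7],[-36,-73,0],1],
    [[0,0,-14],[-57,-116,0],1],
    [[0,0,-21],[-78,-159,0],1],
    [[0,0,-28],[-99,-202,0],1],
    [[0,0,-35],[-121,-245,0],1],
    [[0,0,-42],[-142,-288,0],1],
    [[0,0,-49],[-164,-331,0],1],
    [[0,0,-56],[-185,-375,0],1],
    [[0,0,-62],[-200,-405,0],1],
  ],
)

```text
time: 52.75
position: [0.5931, -0.2611, 0.2292]
tcp_rot: [1.567, -2.721, -0.005]
wrist_force: [-0.5, -0.2, -1.2]
gripper_width: 0.0329
grip_force: 40.1
```

Call:
carry_out(
  plan=[
    [[0,0,0],[20,1,0],1],
    [[0,0,0],[20,1,30],1],
    [[0,0,0],[20,1,60],1],
    [[0,0,0],[20,1,60],1],
    [[0,0,0],[20,1,60],1],
  ],
)

```text
time: 53.25
position: [0.5812, -0.2743, 0.1705]
tcp_rot: [1.563, -2.723, -0.006]
wrist_force: [-0.1, -0.5, -0.8]
gripper_width: 0.0331
grip_force: 40.3
```

```bash
python3 -c "
from mv import *
place(0,.065)"
```

```text
now [ 0.5812 -0.2743  0.1705] 0.0331 place 0 0.065 (array([ -8. , -20.5, 105.4]), array([0.25, 0.02, 0.22]))
```

Call:
carry_out(
  plan=[
    [[0,0,0],[-8,-20,0],1],
    [[0,0,0],[-8,-20,20],1],
    [[0,0,0],[-8,-20,55],1],
    [[0,0,0],[-8,-20,85],1],
    [[0,0,0],[-8,-20,100],1],
    [[0,0,0],[-8,-20,103],1],
    [[0,0,0],[-8,-20,103],1],
    [[0,0,0],[-8,-20,103],1],
  ],
)

```text
time: 54.05
position: [0.6049, -0.2789, 0.0714]
tcp_rot: [-1.564, 2.723, -0.005]
wrist_force: [0.3, -0.4, -1.0]
gripper_width: 0.0331
grip_force: 40.5
```

```bash
python3 -c "
from mv import *
place(0,.0445)"
```

```text
now [ 0.6049 -0.2789  0.0714] 0.0331 place 0 0.0445 (array([-0. ,  2.9, 26.9]), array([-0.19, -0.  ,  0.23]))
```

Call:
carry_out(
  plan=[
    [[0,0,0],[0,2,12],1],
    [[0,0,0],[0,2,20],1],
    [[0,0,0],[0,2,25],1],
    [[0,0,0],[0,2,27],1],
    [[0,0,0],[0,2,27],1],
  ],
)

```text
time: 54.55
position: [0.6014, -0.277, 0.0439]
tcp_rot: [1.564, -2.724, -0.0]
wrist_force: [-5.6, 3.1, 11.3]
gripper_width: 0.0328
grip_force: 41.7
```

Call:
carry_out(
  plan=[
    [[0,0,0],[0,0,1],0.5],
    [[0,0,0],[0,0,1],0.42],
    [[0,0,0],[0,0,1],0.42],
    [[0,0,0],[0,0,-30],0.42],
    [[0,0,0],[0,0,-70],0.42],
    [[0,0,0],[0,0,-115],0.42],
    [[0,0,0],[0,0,-160],0.42],
    [[0,0,0],[0,0,-190],0.42],
    [[0,0,0],[0,0,-190],0.42],
    [[0,0,0],[0,0,-190],0.42],
  ],
)

```text
time: 55.55
position: [0.6023, -0.2776, 0.2328]
tcp_rot: [-1.564, 2.724, -0.002]
wrist_force: [-1.1, -0.1, -0.2]
gripper_width: 0.0497
grip_force: 0.0
```

```bash
python3 -c "
from mv import *
box()
im,d=ctrl.get_image('top');T=ctrl.get_calibration('top')
for b in blobs(mask(im,(105,120,60),(125,255,255)),300)[:1]: print('tray',rect(T,b,.042))
m=mask(im,(0,0,110),(180,60,255)); m[:,:295]=0;m[:170]=0;m[250:]=0;m[:,400:]=0
for b in blobs(m,50)[:2]: print('rod',rect(T,b,.03))
for b in blobs(mask(im,(0,180,110),(6,255,255))|mask(im,(174,180,110),(180,255,255)),60)[:1]: print('handle',rect(T,b,.047))
im2,d2=ctrl.get_image('scene');T2=ctrl.get_calibration('scene')
v,u=np.nonzero(d2>0);P=dpts(T2,np.c_[u,v],d2[v,u])
for i,b in B.items():
  q=P[(np.hypot(P[:,0]-b[0],P[:,1]-b[1])<.02)]; print(i,np.percentile(q[:,2],[50,95]))
print(ctrl.get_state()['position'],ctrl.get_state()['time'])"
```

```text
box 0 841 [ 0.598  -0.2804  0.0491]
box 1 809 [ 0.6284 -0.2286  0.0485]
box 2 773 [ 0.6538 -0.1788  0.0478]
box 3 744 [ 0.6818 -0.1354  0.0475]
tray [483.3 165.7 238.3 132.6  -2.1]
rod [ 412.7 -325.   293.7  221.1  -89.7]
handle [ 369.4 -502.9   56.1   19.3   89.6]
0 [0.05164204 0.69356214]
1 [0.03956661 0.6947226 ]
2 [0.03560141 0.05262969]
3 [0.03901806 0.05313937]
[ 0.60115285 -0.2768471   0.23015197] 55.7
```

Call:
carry_out(
  plan=[
    [[0,0,0],[-40,0,0],0.42],
    [[0,0,0],[-85,0,-10],0.42],
    [[0,0,0],[-130,0,-20],0.42],
    [[0,0,0],[-170,0,-20],0.42],
    [[0,0,0],[-200,0,-20],0.42],
    [[0,0,0],[-200,0,-20],0.42],
  ],
)

```text
time: 56.3
position: [0.7037, -0.1002, 0.2497]
tcp_rot: [1.571, -2.719, -0.005]
wrist_force: [-0.2, -0.2, 0.3]
gripper_width: 0.0496
grip_force: 0.0
```

```bash
python3 -c "
from mv import *
im,d=ctrl.get_image('top');T=ctrl.get_calibration('top')
m=mask(im,(0,0,110),(180,60,255)); m[:,:295]=0;m[:170]=0;m[250:]=0;m[:,400:]=0
for b in blobs(m,50)[:2]: print('rod',rect(T,b,.03))
for b in blobs(mask(im,(0,180,110),(6,255,255))|mask(im,(174,180,110),(180,255,255)),60)[:2]: print('handle',rect(T,b,.047))"
```

```text
rod [ 445.  -264.6  152.1   17.9   84.1]
handle [ 433.3 -374.7   86.4   33.8   84.2]
handle [ 157.4 -322.4   52.2   21.9   35.5]
```

The rod lies on the mat, the tray is clear of the hood, and all four cores are in the box.

```bash
python3 -c "
from workcell import ctrl
print(ctrl.finish_job())"
```

```text
the job is handed in; nothing more can be done
None
```

I handed the job in: all four cores were pushed out and now stand one per compartment in the sample box, the rod is back on its mat, and the tray is flat on the bench, clear of the hood.

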